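# Put the scraper blades away in the blade drawer

## Task

The clay scraper blades are washed and dry: put every one of them (two or three) away in the shallow drawer of the little bench chest. Pull the drawer right out, lay the blades in one on top of another, flat and with the notch over the pin, and cover each blade, the last one too, with a cork sheet of its own, notch over the pin likewise and squarely on the blade, so that no two blades touch. Then push the drawer fully shut (a sheet may be left over), and do not disturb the small clay pot and the shell that lie among them.

Things in the scene. Friction and masses are not known exactly. Their poses are not given: they have to be found in the camera images.
- drawer (a joint): Opening of the chest's shallow drawer in m: 0 fully shut, 0.15 fully out; it slides along its own x axis, level, towards the chest's front, stays where it is left, and takes about 2 N to move. At the start it is shut or up to 30 mm open. It must be nearly fully out to lay blades in it.
- drawer_handle (a point): Middle of the drawer's pull: a level steel bar, 8 mm thick and 96 mm long, across the drawer front and 28 mm above the bench, joined to it at both ends. The clear gap between the bar and the flat drawer front (open from above) is 32 mm. x axis: into the chest (the drawer opens to -x).
- pin_foot (a point): Foot of the blade pin, on the drawer's inner floor, 11 mm above the bench; moves with the drawer. The pin is brass, upright, 8 mm thick, 38 mm tall, round-topped, on the drawer's middle line. x axis: along the drawer into the chest, z up. Blades and sheets lie along x, notched end towards the drawer front (-x), the rest of them to +x of the pin.
- drawer_floor (a point): Middle of the drawer's open compartment, on its inner floor (50 mm to +x of the pin's foot, same axes). The compartment is 140 mm long (x) and 154 mm wide (y); its walls rise 38 mm above the floor. Two wooden cheeks, 30 mm high, at x = +26 to +50 mm stand either side of the blades' far end with 58 mm between them (y = -29 to +29 mm), to keep the pile square.
- chest: Low wooden bench chest, fixed, 210 mm deep, 196 mm wide, 62 mm high, with one drawer in its front (-x) face. Origin: centre of its underside, x axis into the chest. A shell and a clay disc sit on its top at the back. With the drawer shut, the drawer front is 105 mm to -x of the origin.
- blade0: Hardened steel scraper blade lying flat, 110 x 48 x 5 mm, 0.2 kg, the same as the other blades. Origin: centre of its underside, z up; x along its length: the ground cutting edge (a 10 mm strip only 2.5 mm thick) is its +x end, and a U-shaped open notch 12 mm wide and 20 mm deep is cut in the middle of its -x end. It balances 3 mm to +x of the origin. May be absent (2 or 3 blades are on the bench).
- blade0_notch (a point): Point in the middle of the notch of blade0, level with the blade's underside, 45 mm to -x of the blade's origin and 10 mm in from the notched end: it belongs on the pin's axis.
- blade1: Hardened steel scraper blade lying flat, 110 x 48 x 5 mm, 0.2 kg, the same as the other blades. Origin: centre of its underside, z up; x along its length: the ground cutting edge (a 10 mm strip only 2.5 mm thick) is its +x end, and a U-shaped open notch 12 mm wide and 20 mm deep is cut in the middle of its -x end. It balances 3 mm to +x of the origin. May be absent (2 or 3 blades are on the bench).
- blade1_notch (a point): Point in the middle of the notch of blade1, level with the blade's underside, 45 mm to -x of the blade's origin and 10 mm in from the notched end: it belongs on the pin's axis.
- blade2: Hardened steel scraper blade lying flat, 110 x 48 x 5 mm, 0.2 kg, the same as the other blades. Origin: centre of its underside, z up; x along its length: the ground cutting edge (a 10 mm strip only 2.5 mm thick) is its +x end, and a U-shaped open notch 12 mm wide and 20 mm deep is cut in the middle of its -x end. It balances 3 mm to +x of the origin. May be absent (2 or 3 blades are on the bench).
- blade2_notch (a point): Point in the middle of the notch of blade2, level with the blade's underside, 45 mm to -x of the blade's origin and 10 mm in from the notched end: it belongs on the pin's axis.
- cork0: Cork separator sheet, 112 x 50 x 5 mm, 20 g, one of three alike. Origin: centre of its underside, z up; x along its length, with an open notch 18 mm wide and 24 mm deep in the middle of its -x end, so that it lies over the pin like a blade, its origin 45 mm to +x of the pin.
- cork1: Cork separator sheet, 112 x 50 x 5 mm, 20 g, one of three alike. Origin: centre of its underside, z up; x along its length, with an open notch 18 mm wide and 24 mm deep in the middle of its -x end, so that it lies over the pin like a blade, its origin 45 mm to +x of the pin.
- cork2: Cork separator sheet, 112 x 50 x 5 mm, 20 g, one of three alike. Origin: centre of its underside, z up; x along its length, with an open notch 18 mm wide and 24 mm deep in the middle of its -x end, so that it lies over the pin like a blade, its origin 45 mm to +x of the pin.
- pinchpot: Small terracotta pinch pot, 62 mm across, 34 mm high, among the blades. Not needed. Origin: centre of its underside.
- whelk: White shell, 58 mm across, 42 mm high, among the blades. Not needed. Origin: centre of its underside.
Not all that is in view belongs to the job. What is shaped like the cork1 but pink is not meant. Leave any turquoise look-alike of the blade2 alone.

How it is judged:
By the outcome, as a careful person would: the job done as asked, in the order asked, and still so for the second after the job is handed in, with the robot touching nothing.
Of blade0, blade1, blade2 only 2 to 3 are there at a start; the rules pass over those that are not, and their reading is None.
At some moment in a run one of blade0, blade1, blade2, cork0, cork1, cork2 may be knocked a few centimetres aside while the robot is not near it.
Once in a run the grip may slacken for a moment while it holds something.
It also fails if it takes over 210 s, if anything falls off the work surface, if the arm or the gripper's body presses on something with over 40 N, if the wrist force passes 120 N, or if a joint passes its speed limit or range.

## Robot

A 6-joint arm with a two-finger parallel gripper is mounted at the origin on the work surface. World frame = base frame: x ahead of the robot, y to its left, z up, the work surface at z = 0. Lengths are in m, angles in rad, forces in N, time in s.
With the tool pointing down it reaches from about 0.375 to 0.9 m from the base axis. Payload 3.1 kg.
Tool frame: the origin (TCP) lies between the finger pads; the fingertips stand robot.finger_overhang ahead of it and the grasp point (between the pads) lies 5 mm behind it (robot.finger_overhang is the distance from the TCP to the fingertips, in m); y points along the fingers, z is the direction in which the jaws open and shut, and the axes are right-handed (so a half turn about y gives the same grasp; the last joint's range is limited). The gripper opens to 87 mm and grips with 3 to 60 N. Pads are 19 mm wide; open, the fingers measure 117 mm over their backs; the gripper's body (75 mm by 190 mm) begins 51 mm behind the grasp point.
Start: joints at [-1.282, 0.527, 1.433, -0, 1.181, -0.178], TCP at [0.282, -0.558, 0.213] pointing down, gripper open.
Joint ranges: [-3.08, 3.08], [-0.75, 2.2], [0.22, 2.44], [-1.43, 4.57], [0, 2.65], [-2.85, 2.85]. Speed limits (rad/s): [2.79, 2.79, 3.14, 3.14, 3.14, 3.14].

## Interface

Orientations are given as a unit quaternion [x, y, z, w].
In Python, from bench import robot gives the robot as it stands. The module is installed in compiled form; this text tells all that it offers.
- The arm moves only by the shell command python3 -m pendant 'ROWS'. ROWS is text: rows parted by semicolons, each of 5 numbers parted by spaces: the finger opening in mm, from 0 to 87, then the shift along the tool's x, y, z in mm, then the turn about the tool's y in rad. In form: hand tx ty tz turn; .... A call has 1 to 20 rows; each row shifts and turns the commanded pose from where the row before left it, along the tool's axes as they then stand; what a row does not reach is not made up. A row lasts 1/10 s, in which the tool goes at most 50 mm and 8.59 degrees, less where a joint would pass 70% of its speed; a pose out of reach is approached as far as the arm can. A call is refused whole if a number of a shift passes 50 or a number of a turn 0.15, either way. A call with a gripper value outside its range is refused whole. The fingers move at their own pace and stop on an object; the grip force is fixed at half the most. Time passes only in rows, so rows that do not move let the fingers close. It gives the time, the measured TCP pose, the force and the opening at its end, in the units of the state.
- robot.sense(): the state, without advancing time (a new reading comes with each control period).
- robot.read_camera(name): name is "scene" or "top"; returns the picture (384x512x3 uint8, red, green, blue); there is no depth.
- robot.camera_params(name): a dict with "K" (3x3 intrinsics, pixels), "rvec" (rotation vector, rad) and "tvec" (3), from world to camera coordinates, as OpenCV has them. Camera axes: x right, y down, z forward; pixel columns grow to the right and rows downward; lengths in m; the calibration is good to about 2 mm. A picture is of the moment at which its call begins. camera_params takes no time and is no camera call.
- robot.sign_off(): hands the job in, once; it reports no verdict.
The state is a dict: "t": time; "joints": joint angles; "qvel": joint speeds; "joint_torque": joint torques, N m; "ee_pos": TCP position; "tool_rot": TCP orientation; "wrist_force": force on the tool from outside, world axes, zero at the start; "wrist_torque": the same for the moment, N m; "gripper_width": finger opening in m.
Only numpy, scipy, OpenCV 4.12 (cv2) and the standard library are available. Lean on these libraries where they do the work, as an engineer would, in place of code of your own. Each camera call takes 0.05 s, during which the arm holds its last target.

## Working session

There is one attempt and no reset: what is moved stays moved. The work goes in short steps, Python scripts to look and compute and a shell command to move; the robot and the scene stay as the last step left them, time stands still between calls to the robot, and variables do not carry over. Pictures are saved under pics/ and viewed, and the job is handed in when it is done.

```bash
ls; mkdir -p pics; python3 - <<'E'
from bench import robot
import cv2
s=robot.sense(); print(s); print(robot.finger_overhang)
for n in("scene","top"):
    im=robot.read_camera(n); cv2.imwrite(f"pics/{n}0.png",cv2.resize(im[:,:,::-1],(800,600),interpolation=cv2.INTER_CUBIC)); print(n,robot.camera_params(n))
E
```

```text
pics
{'t': 0.0, 'joints': array([-1.28150189e+00,  5.28462466e-01,  1.43389186e+00, -1.62826743e-05,
        1.18141326e+00, -1.78465600e-01]), 'qvel': array([ 0.00019294, -0.00044767,  0.00103912, -0.00056592, -0.00101003,
        0.00106598]), 'joint_torque': array([-6.95508716e-04, -4.40045106e+01, -1.76589704e+01,  6.31265296e-02,
        5.83059294e-02, -1.55590633e-04]), 'ee_pos': array([ 0.28162736, -0.55710669,  0.21167727]), 'tool_rot': array([-0.16392451,  0.68862202, -0.68708706,  0.1638287 ]), 'wrist_force': array([ 0.24059586, -0.29003264,  0.9120256 ]), 'wrist_torque': array([ 0.02230127, -0.00746347,  0.02980366]), 'gripper_width': 0.08725748100835441}
0.014
scene {'K': array([[357.16666184,   0.        , 253.25305109],
       [  0.        , 357.16666184, 192.54554768],
       [  0.        ,   0.        ,   1.        ]]), 'rvec': array([ 1.74788997,  2.09322804, -0.594378  ]), 'tvec': array([ 0.09474776, -0.40296542,  1.38347218])}
top {'K': array([[365.40552195,   0.        , 257.06160794],
       [  0.        , 365.40552195, 188.99084331],
       [  0.        ,   0.        ,   1.        ]]), 'rvec': array([ 2.20263937, -2.2184592 ,  0.04468562]), 'tvec': array([-0.00784607,  0.50967286,  1.15020633])}
```

View pics/scene0.png

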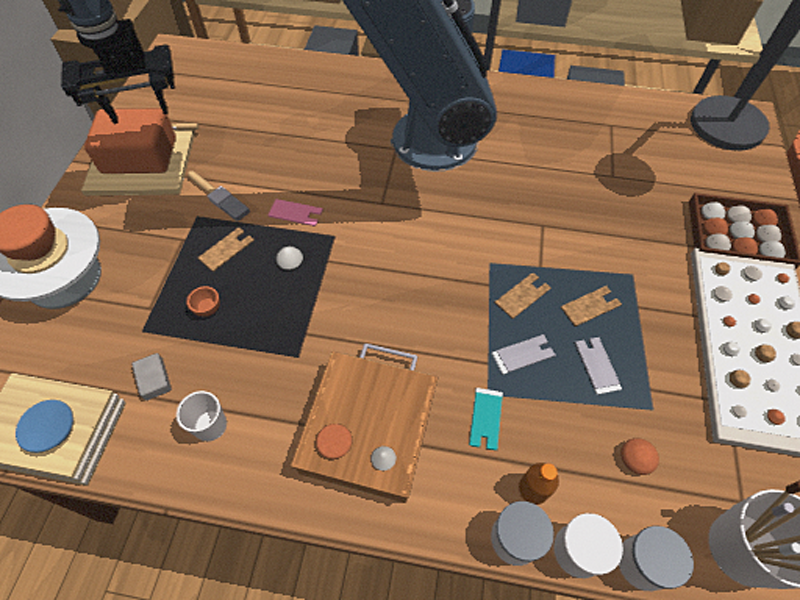

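View pics/top0.png

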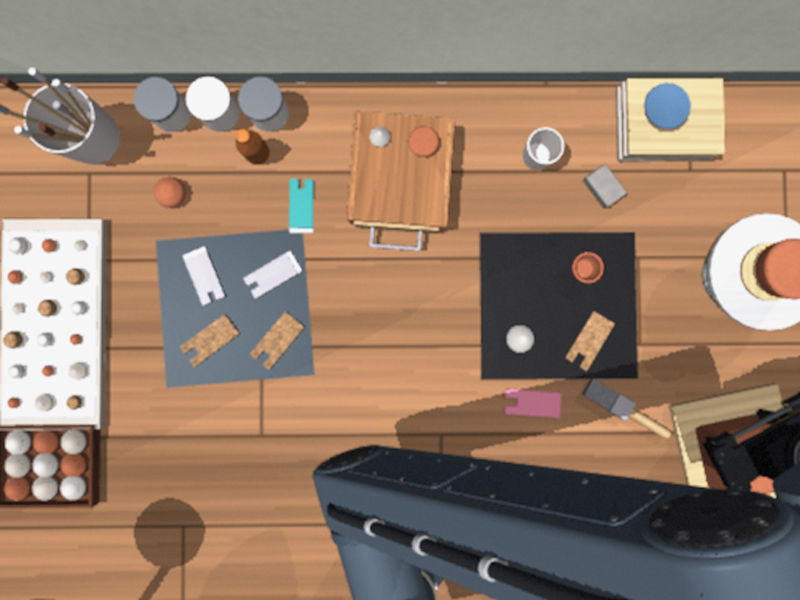

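```bash
cat > h.py <<'E'
from bench import robot
import numpy as np, cv2
from scipy.spatial.transform import Rotation as R
def cam(n):
    p=robot.camera_params(n); return p["K"],p["rvec"],p["tvec"]
def proj(n,P):
    K,r,t=cam(n); return cv2.projectPoints(np.asarray(P,float).reshape(-1,1,3),r,t,K,None)[0][:,0]
def w(n,u,v,z):
    K,r,t=cam(n); M=cv2.Rodrigues(r)[0]; C=-M.T@t
    d=M.T@np.linalg.solve(K,[u,v,1]); return C+d*(z-C[2])/d[2]
def crop(n,im,u0,v0,u1,v1,name,pts=()):
    """enlarged crop; scale s so that crop px = (full-u0)*s"""
    s=int(min(800/(u1-u0),600/(v1-v0)))
    c=cv2.resize(im[v0:v1,u0:u1,::-1],None,fx=s,fy=s,interpolation=cv2.INTER_CUBIC)
    for P in pts:  # polylines world
        q=((proj(n,P)-[u0,v0]+0.5)*s).astype(int); cv2.polylines(c,[q.reshape(-1,1,2)],True,(0,255,0),1)
    cv2.imwrite("pics/"+name,c); print(name,"scale",s,"origin",u0,v0)
def tool():
    s=robot.sense(); A=R.from_quat(s["tool_rot"]).as_matrix()
    return s["ee_pos"],A,s
E
python3 - <<'E'
from h import *
p,A,s=tool(); print(A.round(3)); 
K,r,t=cam("top");M=cv2.Rodrigues(r)[0];print("topC",-M.T@t)
for n in("top","scene"):
    im=robot.read_camera(n); np.save(f"pics/{n}.npy",im)
im=np.load("pics/top.npy")
crop("top",im,100,145,200,245,"a.png"); crop("top",im,215,65,300,165,"b.png"); crop("top",im,305,145,410,245,"c.png")
E
```

```text
[[-0.893 -0.001  0.451]
 [-0.451  0.002 -0.893]
 [-0.    -1.    -0.002]]
topC [ 4.73903918e-01 -2.95522513e-04  1.16542592e+00]
a.png scale 6 origin 100 145
b.png scale 6 origin 215 65
c.png scale 6 origin 305 145
```

View pics/a.png

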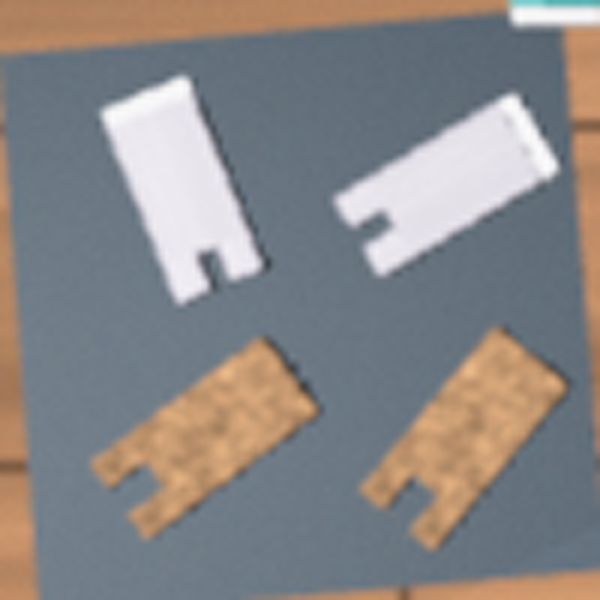

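View pics/b.png

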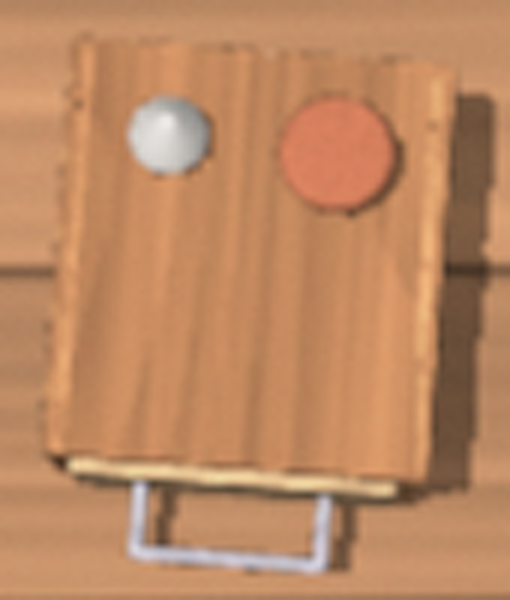

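View pics/c.png

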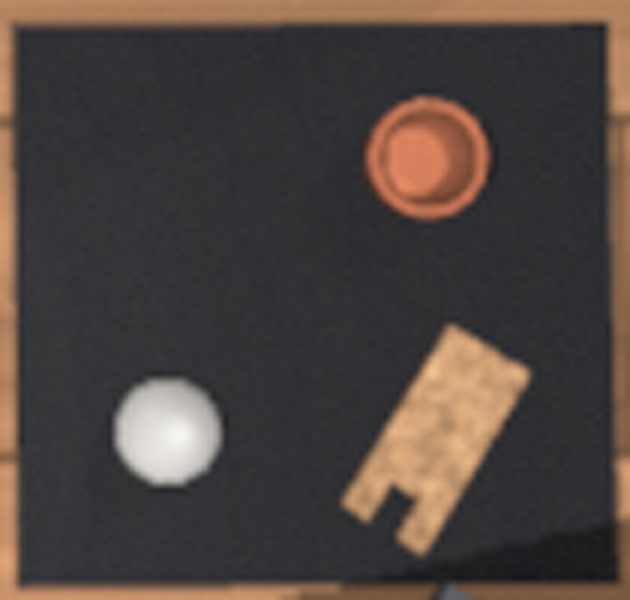

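```bash
cat >> h.py <<'E'
from scipy.optimize import least_squares
def box(L,W): return np.array([[L/2,W/2],[L/2,-W/2],[-L/2,-W/2],[-L/2,W/2]])
def place(x,y,a,pts,z):
    c,s=np.cos(a),np.sin(a); q=np.asarray(pts)@np.array([[c,s],[-s,c]])+[x,y]
    return np.c_[q,np.broadcast_to(z,len(q))]
def fit(n,px,pts,z,g=(0.5,0,0)):
    f=lambda p:(proj(n,place(*p,pts,z))-px).ravel()
    r=least_squares(f,g,x_scale=[.01,.01,.1]); return r.x,np.abs(r.fun).max()
def full(c,s,u0,v0): return (np.asarray(c,float)+.5)/s-.5+[u0,v0]
E
python3 - <<'E'
from h import *
B=box(.110,.048);C=box(.112,.050)
obs={'A':(B,[(102,115),(185,76),(267,265),(180,305)],100),'B':(B,[(515,93),(558,175),(380,277),(333,200)],100),
'C':(C,[(264,337),(320,410),(147,540),(91,464)],100),'D':(C,[(498,327),(567,385),(432,551),(360,490)],100),'E':(C,[(450,324),(532,375),(422,555),(342,504)],305)}
for k,(b,c,u0) in obs.items():
    z=[.0025,.0025,.005,.005] if k in'AB' else .005
    x,e=fit("top",full(c,6,u0,145),b,z); print(k,x.round(4),np.degrees(x[2]).round(1),"maxpx",e.round(2))
hl=[w("top",*full(p,6,215,65),.028) for p in[(133,552),(322,565)]]
print("handle",hl,np.linalg.norm(hl[0]-hl[1]))
ch=[w("top",*full(p,6,215,65),.062) for p in[(50,455),(425,485),(450,65),(80,40)]]
print(np.array(ch).round(4),[np.linalg.norm(ch[i]-ch[i-1]).round(4) for i in range(4)])
E
```

```text
A [0.553  0.391  0.4102] 23.5 maxpx 0.35
B [ 0.5541  0.252  -1.0468] -60.0 maxpx 0.36
C [ 0.4222  0.3785 -0.934 ] -53.5 maxpx 0.28
D [ 0.4209  0.2425 -0.6977] -40.0 maxpx 0.33
E [ 0.4153 -0.3933 -0.563 ] -32.3 maxpx 0.17
handle [array([0.61062838, 0.0513623 , 0.028     ]), array([ 0.60323284, -0.04693439,  0.028     ])] 0.09857450340778341
[[ 0.656   0.0915  0.062 ]
 [ 0.6396 -0.098   0.062 ]
 [ 0.8542 -0.1128  0.062 ]
 [ 0.8678  0.0753  0.062 ]] [np.float64(0.2124), np.float64(0.1901), np.float64(0.215), np.float64(0.1886)]
```

```bash
cat >> h.py <<'E'
def go(x,y,z,psi_deg,frm=None):
    """print turn (rad, tool y) then tool-axis shift mm after the turn"""
    p,A,s=tool(); psi=np.arctan2(A[1,0],A[0,0]); d=(np.radians(psi_deg)-psi+np.pi)%(2*np.pi)-np.pi
    c,si=np.cos(np.radians(psi_deg)),np.sin(np.radians(psi_deg)); e=np.array([x,y,z])-p
    print("t %.1f psi %.2f tcp %s | turn %.3f  shift x %.1f y %.1f z %.1f"%(s["t"],np.degrees(psi),(p*1000).round(1),-d,1000*(c*e[0]+si*e[1]),-1000*e[2],1000*(-si*e[0]+c*e[1])))
E
python3 - <<'E'
from h import *
im=np.load("pics/scene.npy")
crop("scene",im,220,210,290,260,"d.png")
go(.627,.0007,.15,-4.4)
E
```

```text
d.png scale 11 origin 220 210
t 0.2 psi -153.19 tcp [ 281.7 -557.4  212. ] | turn -2.597  shift x 301.4 y 62.0 z 582.9
```

View pics/d.png

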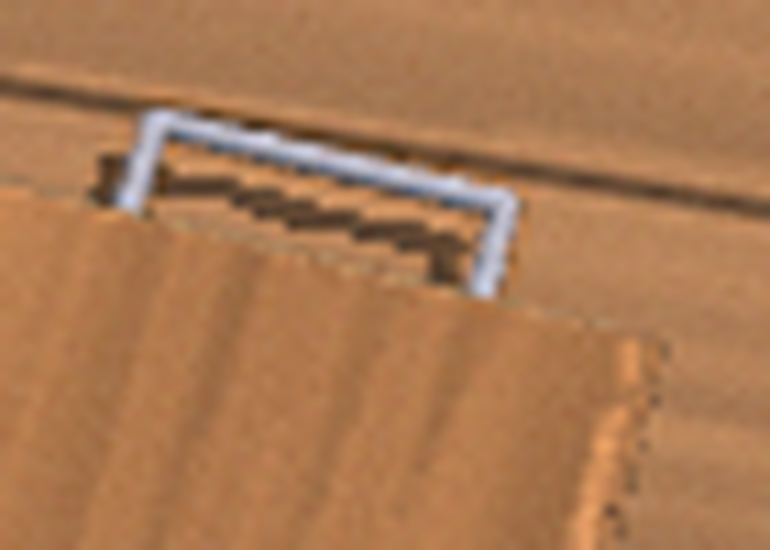

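```bash
python3 -m pendant '0 0 0 0 -0.15; 0 0 0 0 -0.15; 0 0 0 0 -0.15; 0 0 0 0 -0.15; 0 0 0 0 -0.15; 0 0 0 0 -0.15; 0 0 0 0 -0.15; 0 0 0 0 -0.15; 0 0 0 0 -0.15; 0 0 0 0 -0.15; 0 0 0 0 -0.15; 0 0 0 0 -0.15; 0 0 0 0 -0.15; 0 0 0 0 -0.15; 0 0 0 0 -0.15; 0 0 0 0 -0.15; 0 0 0 0 -0.15; 0 0 0 0 -0.05'; python3 -c "
from h import *
go(.627,.0007,.15,-4.4)"
```

```text
t: 2.0
ee_pos: [0.2818, -0.5576, 0.2124]
tool_rot: [-0.706, 0.025, -0.025, 0.707]
wrist_force: [-0.5, 0.1, -0.3]
gripper_width: 0.0008
t 2.0 psi -4.02 tcp [ 281.8 -557.6  212.4] | turn 0.007  shift x 301.4 y 62.4 z 583.2
```

```bash
python3 -m pendant '0 25 0 45 0;0 25 0 45 0;0 25 0 45 0;0 25 0 45 0;0 25 0 45 0;0 25 0 45 0;0 25 5 45 0;0 25 5 45 0;0 25 5 45 0;0 25 5 45 0;0 25 5 45 0;0 20 5 45 0;0 6 5 43 0;0 0 5 0 0;0 0 5 0 0;0 0 5 0 0;0 0 5 0 0'; python3 - <<'E'
from h import *
hl=[w("scene",*full(p,11,220,210),.028) for p in[(155,120),(508,200)]]; print(hl,(hl[0]+hl[1])/2)
go(.627,.0007,.15,-4.4)
for n in("top","scene"):
    im=robot.read_camera(n); np.save(f"pics/{n}.npy",im)
crop("top",np.load("pics/top.npy"),215,85,295,165,"e.png")
crop("scene",np.load("pics/scene.npy"),180,190,300,280,"f.png")
E
```

```text
t: 3.7
ee_pos: [0.6152, -0.0147, 0.1581]
tool_rot: [0.707, -0.027, 0.027, -0.707]
wrist_force: [-0.1, -0.7, 0.3]
gripper_width: 0.0003
[array([ 0.60488024, -0.04513239,  0.028     ]), array([0.61145949, 0.05165524, 0.028     ])] [0.60816987 0.00326142 0.028     ]
t 3.7 psi -4.35 tcp [615.2 -14.7 158.1] | turn 0.001  shift x 10.6 y 8.1 z 16.3
e.png scale 7 origin 215 85
f.png scale 6 origin 180 190
```

View pics/e.png

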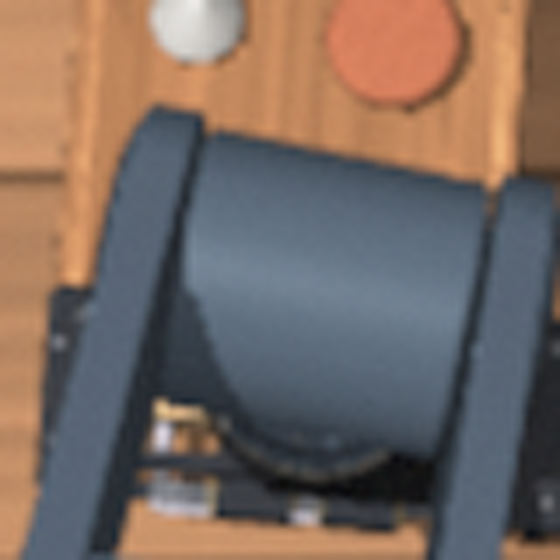

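View pics/f.png

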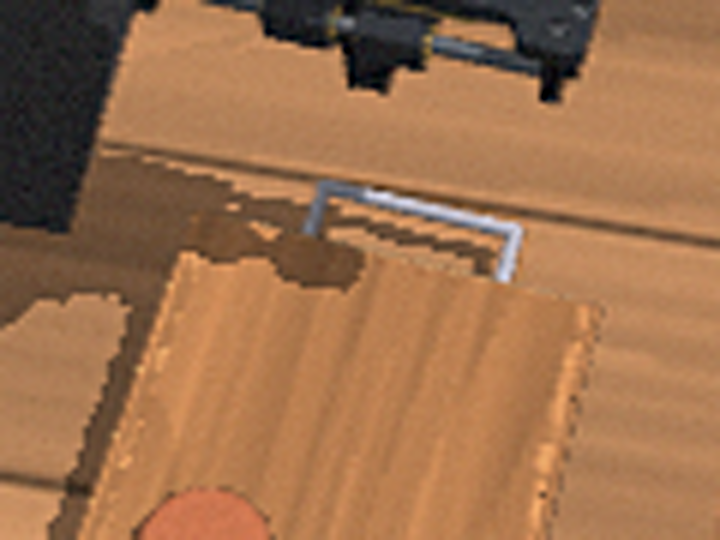

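```bash
python3 -m pendant '0 6 4 8 0;0 0 4 0 0;0 0 0 0 0;0 0 0 0 0'; python3 -c "
from h import *
go(.6278,.001,.10,-4.4)"
```

```text
t: 4.2
ee_pos: [0.6219, -0.0056, 0.1503]
tool_rot: [-0.707, 0.026, -0.026, 0.707]
wrist_force: [-0.0, 0.1, 1.0]
gripper_width: 0.0002
t 4.2 psi -4.22 tcp [621.9  -5.6 150.3] | turn 0.003  shift x 5.3 y 50.3 z 7.0
```

```bash
python3 -m pendant '0 5 20 7 0;0 0 30 0 0;0 0 20 0 0;0 0 15 0 0;0 0 15 0 0;0 0 8 0 0;0 0 8 0 0;0 0 0 0 0'; python3 -c "
from h import *
go(.6278,.001,.032,-4.4)"
```

```text
t: 5.0
ee_pos: [0.6271, 0.001, 0.0338]
tool_rot: [-0.707, 0.027, -0.026, 0.707]
wrist_force: [0.6, 0.3, 0.6]
gripper_width: 0.0002
t 5.0 psi -4.23 tcp [627.1   1.   33.8] | turn 0.003  shift x 0.7 y 1.8 z 0.1
```

```bash
python3 -m pendant '0 -5 0 0 0;0 -10 0 0 0;0 -10 0 0 0;0 -10 0 0 0;0 -10 0 0 0;0 -10 0 0 0;0 -10 0 0 0;0 -10 0 0 0;0 -10 0 0 0;0 -10 0 0 0;0 -10 0 0 0;0 -10 0 0 0;0 -10 0 0 0;0 -8 0 0 0;0 -5 0 0 0;0 0 0 0 0'; python3 -m pendant '0 -3 0 0 0;0 -2 0 0 0;0 0 0 0 0'
```

```text
t: 6.6
ee_pos: [0.489, 0.0113, 0.0345]
tool_rot: [-0.707, 0.026, -0.026, 0.707]
wrist_force: [0.3, -0.2, -0.3]
gripper_width: 0.0006
t: 6.9
ee_pos: [0.4848, 0.0115, 0.0345]
tool_rot: [-0.707, 0.026, -0.026, 0.707]
wrist_force: [-0.1, 0.6, 0.4]
gripper_width: 0.0004
```

```bash
for i in 1 2 3; do python3 -m pendant '0 -2 0 0 0;0 -1 0 0 0;0 0 0 0 0' | egrep "ee_pos|force"; done
```

```text
ee_pos: [0.4817, 0.0118, 0.0345]
wrist_force: [0.3, 0.1, -0.8]
ee_pos: [0.4786, 0.012, 0.0345]
wrist_force: [0.3, 0.2, -0.2]
ee_pos: [0.4756, 0.0123, 0.0345]
wrist_force: [-0.8, 0.8, -1.1]
```

```bash
python3 - <<'E'
from h import *
im=robot.read_camera("scene"); crop("scene",im,180,150,300,240,"g.png")
im=robot.read_camera("top"); crop("top",im,200,60,330,190,"g2.png")
E
```

```text
g.png scale 6 origin 180 150
g2.png scale 4 origin 200 60
```

View pics/g.png

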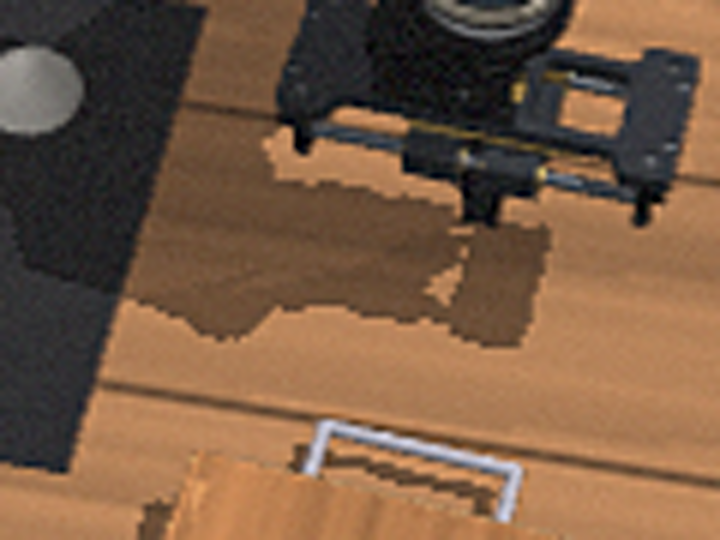

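View pics/g2.png

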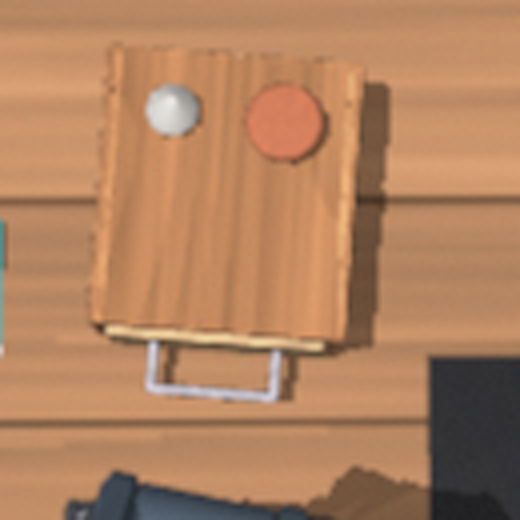

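```bash
python3 - <<'E'
from h import *
p=robot.sense()["ee_pos"]
for d in(0,.014): 
    q=p-[0,0,d]; print(q,(proj("scene",q)-[180,150]+.5)*6,(proj("top",q)-[200,60]+.5)*4)
for z in (.02,.03,.05,.08): print(z,w("scene",260.3,186.5,z))
E
```

```text
[0.47595875 0.01217375 0.03449829] [[484.41723234 218.52521001]] [[200.28608107 560.60178128]]
[0.47595875 0.01217375 0.02049829] [[483.99995026 233.0157019 ]] [[200.48349239 560.63284883]]
0.02 [0.46883624 0.0113882  0.02      ]
0.03 [0.47517377 0.01231194 0.03      ]
0.05 [0.48784883 0.01415942 0.05      ]
0.08 [0.50686142 0.01693063 0.08      ]
```

```bash
python3 -m pendant '40 0 0 0 0;40 0 0 0 0;40 0 0 0 0;40 0 0 0 0;40 0 0 0 0'; python3 - <<'E'
from h import *
im=robot.read_camera("scene"); crop("scene",im,220,160,300,220,"g3.png")
p,A,s=tool();print(p,s["gripper_width"])
for d in(0,.014):
  for sg in(-1,1):
    print(d,sg,(proj("scene",p-[0,0,d]+sg*A[:,2]*.02)-[220,160]+.5)*10)
E
```

```text
t: 8.4
ee_pos: [0.4759, 0.0122, 0.0345]
tool_rot: [-0.707, 0.026, -0.026, 0.707]
wrist_force: [-0.2, 0.5, -0.6]
gripper_width: 0.0325
g3.png scale 10 origin 220 160
[0.47593895 0.01219439 0.03447859] 0.035537034458991486
0 -1 [[344.96999082 250.65653453]]
0 1 [[470.20461066 277.80869889]]
0.014 -1 [[344.93895616 274.89373555]]
0.014 1 [[468.83677451 301.87113363]]
```

View pics/g3.png

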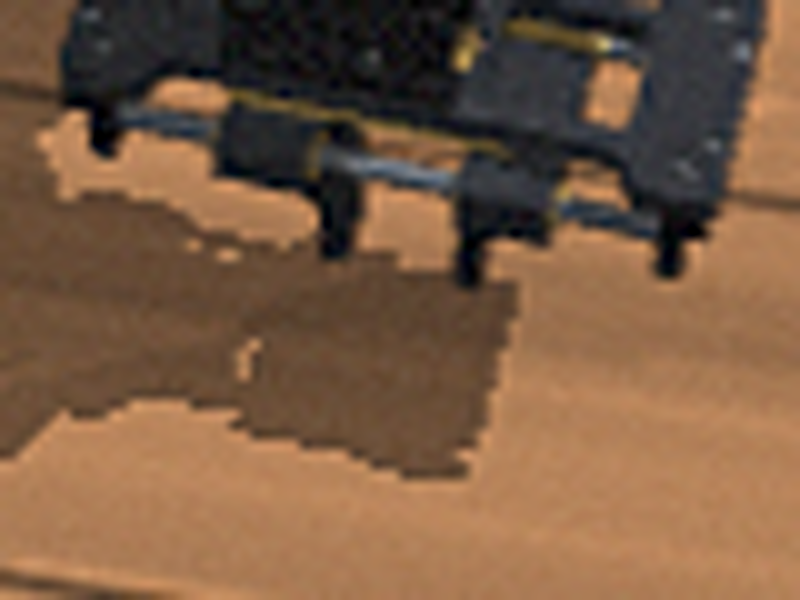

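```bash
python3 -m pendant '40 0 5 0 0;40 0 5 0 0;40 0 5 0 0;40 0 2 0 0;40 0 0 0 0' | egrep "ee_pos|force"; for i in 1 2 3 ; do python3 -m pendant '40 0 1 0 0;40 0 0 0 0' | egrep "ee_pos|force"; done
python3 - <<'E'
from h import *
im=robot.read_camera("scene"); crop("scene",im,220,160,300,220,"g4.png")
p,A,s=tool();print(p,s["gripper_width"])
for d in(0,.014):
  for sg in(-1,1):
    print(d,sg,(proj("scene",p-[0,0,d]+sg*A[:,2]*.02)-[220,160]+.5)*10)
E
```

```text
ee_pos: [0.4756, 0.0123, 0.0169]
wrist_force: [0.2, -0.8, -0.2]
ee_pos: [0.476, 0.0122, 0.0165]
wrist_force: [0.5, -0.8, 0.4]
ee_pos: [0.476, 0.0122, 0.0155]
wrist_force: [-0.7, -0.6, 0.4]
ee_pos: [0.4759, 0.0122, 0.0144]
wrist_force: [-0.3, -0.2, -0.7]
g4.png scale 10 origin 220 160
[0.47588977 0.01219083 0.01445802] 0.03968456938242356
0 -1 [[344.94242397 285.02798725]]
0 1 [[468.27129911 311.92913874]]
0.014 -1 [[344.91214285 308.54231931]]
0.014 1 [[466.94438088 335.27060106]]
```

View pics/g4.png

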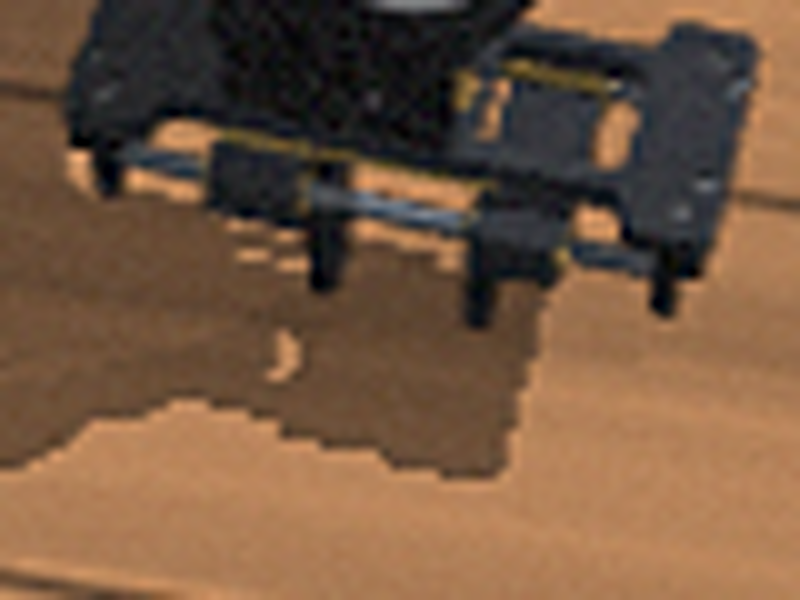

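```bash
for i in 1 2 3 4 5 6 7; do python3 -m pendant '40 0 1.5 0 0;40 0 0 0 0' | egrep "ee_pos|force"; done
```

```text
ee_pos: [0.4758, 0.0122, 0.0128]
wrist_force: [-0.8, -0.6, 0.0]
ee_pos: [0.4758, 0.0122, 0.0113]
wrist_force: [0.2, -0.2, -0.6]
ee_pos: [0.4758, 0.0122, 0.0098]
wrist_force: [-0.2, 0.6, 0.0]
ee_pos: [0.4759, 0.0122, 0.0083]
wrist_force: [0.0, 0.4, 0.7]
ee_pos: [0.4759, 0.0122, 0.0069]
wrist_force: [0.2, 1.0, -1.4]
ee_pos: [0.4759, 0.0122, 0.0053]
wrist_force: [0.0, 0.1, -0.1]
ee_pos: [0.4759, 0.0122, 0.0038]
wrist_force: [-0.3, -0.3, 0.5]
```

```bash
for i in 1 2 3 4 5 6 7 8; do python3 -m pendant '40 0 1 0 0;40 0 0 0 0' | egrep "ee_pos|force"; done
```

```text
ee_pos: [0.4759, 0.0122, 0.0029]
wrist_force: [-0.3, 1.3, 0.7]
ee_pos: [0.4759, 0.0122, 0.0019]
wrist_force: [-0.1, 0.2, 0.4]
ee_pos: [0.4759, 0.0122, 0.0009]
wrist_force: [0.6, -0.8, 0.0]
ee_pos: [0.4759, 0.0122, -0.0001]
wrist_force: [-0.0, 0.1, 0.3]
ee_pos: [0.4759, 0.0122, -0.0011]
wrist_force: [0.3, 0.4, 0.6]
ee_pos: [0.4759, 0.0122, -0.0021]
wrist_force: [0.5, 0.4, 0.1]
ee_pos: [0.4759, 0.0122, -0.0031]
wrist_force: [-0.9, 0.8, 0.1]
ee_pos: [0.4759, 0.0122, -0.0041]
wrist_force: [0.2, 0.2, 0.2]
```

```bash

python3 - <<'E'
from h import *
im=robot.read_camera("scene"); crop("scene",im,220,160,300,220,"g5.png")
E
```

```text
g5.png scale 10 origin 220 160
```

View pics/g5.png

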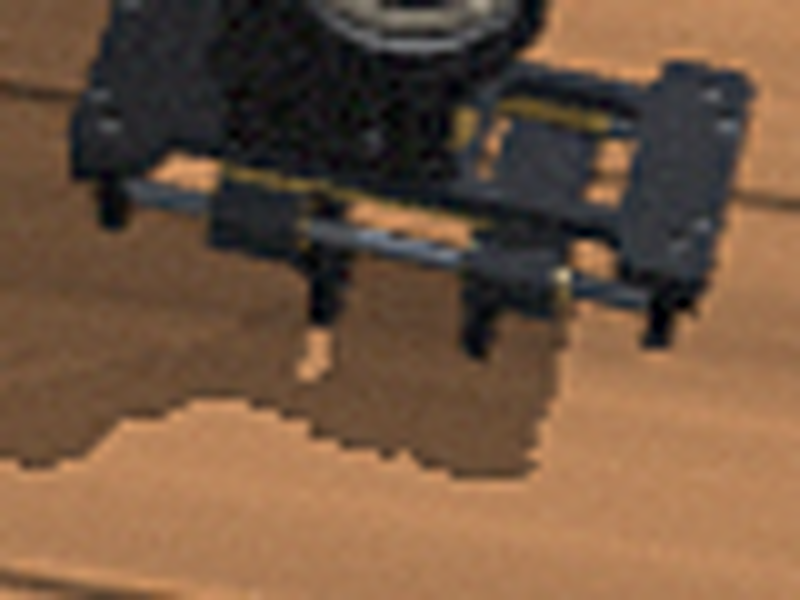

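```bash

python3 - <<'E'
from h import *
for c in[(475,356),(320,326)]:
  u,v=full(c,10,220,160)
  for z in (-.01,0,.01,.02,.03): print(c,z,w("scene",u,v,z).round(4))
im=robot.read_camera("top"); cv2.imwrite("pics/t5.png",cv2.resize(im[:,:,::-1],(800,600)))
im=robot.read_camera("scene"); cv2.imwrite("pics/s5.png",cv2.resize(im[:,:,::-1],(800,600)))
s=robot.sense();print(s)
E
```

```text
(475, 356) -0.01 [ 0.4783  0.0354 -0.01  ]
(475, 356) 0 [0.4844 0.036  0.    ]
(475, 356) 0.01 [0.4904 0.0367 0.01  ]
(475, 356) 0.02 [0.4965 0.0373 0.02  ]
(475, 356) 0.03 [0.5025 0.038  0.03  ]
(320, 326) -0.01 [ 0.4761 -0.0154 -0.01  ]
(320, 326) 0 [ 0.4821 -0.0142  0.    ]
(320, 326) 0.01 [ 0.4882 -0.0131  0.01  ]
(320, 326) 0.02 [ 0.4943 -0.0119  0.02  ]
(320, 326) 0.03 [ 0.5003 -0.0107  0.03  ]
{'t': 12.75, 'joints': array([-2.09692446e-01,  7.28397328e-01,  1.95343213e+00, -2.08629037e-05,
        4.59797685e-01, -1.70674987e+00]), 'qvel': array([ 4.62877346e-05, -1.88667496e-03, -5.91976780e-04,  8.43563005e-04,
        3.48843015e-04,  9.48667741e-04]), 'joint_torque': array([-9.15773890e-04, -3.86620116e+01, -3.90179336e+00, -2.07726436e-02,
        7.17328023e-02,  2.80388304e-05]), 'ee_pos': array([ 0.47592929,  0.01219521, -0.00402677]), 'tool_rot': array([ 0.7066276 , -0.0260707 ,  0.02604555, -0.70662535]), 'wrist_force': array([-0.01134073,  0.15235156, -0.14001843]), 'wrist_torque': array([ 0.08982909, -0.07572769,  0.07787368]), 'gripper_width': 0.039847737170549465}
```

View pics/s5.png

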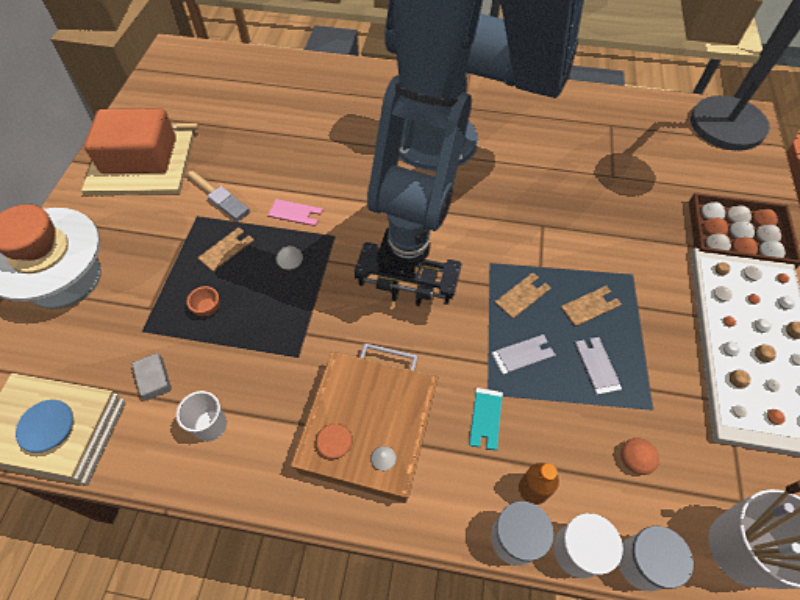

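View pics/t5.png

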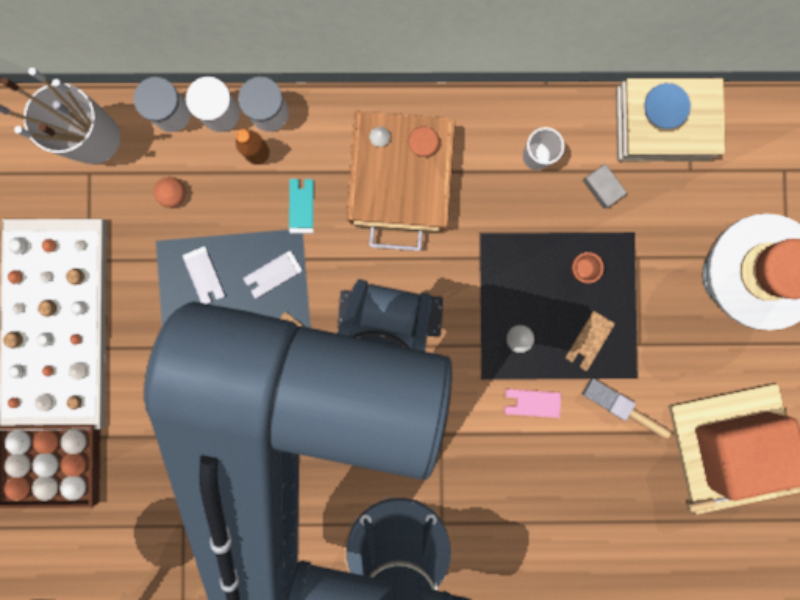

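```bash
for i in 1 2 3 4 5 6; do python3 -m pendant '40 0 1 0 0;40 0 0 0 0' | egrep "ee_pos|force"; done
```

```text
ee_pos: [0.4759, 0.0122, -0.0051]
wrist_force: [0.0, 0.3, 0.3]
ee_pos: [0.4759, 0.0122, -0.0061]
wrist_force: [-0.5, 0.3, -0.4]
ee_pos: [0.4759, 0.0122, -0.0071]
wrist_force: [0.1, 0.2, -0.2]
ee_pos: [0.4759, 0.0122, -0.0081]
wrist_force: [-0.0, 0.2, -0.1]
ee_pos: [0.4759, 0.0122, -0.0091]
wrist_force: [-0.1, 0.5, 0.7]
ee_pos: [0.476, 0.0122, -0.0095]
wrist_force: [-1.3, -0.3, 4.8]
```

```bash
python3 -m pendant '0 0 -10 0 0;0 0 -25 0 0;0 0 -25 0 0;0 25 -20 0 0;0 40 -5 0 0;0 40 0 0 0;0 30 0 0 0;0 14 0 0 0;0 3 0 0 0;0 0 0 0 0;0 0 0 0 0';  python3 -c "
from h import *
go(.6278,.001,.006,-4.4)"
```

```text
t: 15.05
ee_pos: [0.6258, 0.0013, 0.0748]
tool_rot: [-0.707, 0.027, -0.025, 0.707]
wrist_force: [0.2, 0.1, -0.3]
gripper_width: 0.0005
t 15.1 psi -4.22 tcp [625.8   1.3  74.8] | turn 0.003  shift x 2.1 y 68.8 z -0.2
```

```bash
python3 -m pendant '0 2 15 0 0;0 0 15 0 0;0 0 12 0 0;0 0 8 0 0;0 0 6 0 0;0 0 5 0 0;0 0 0 0 0'|egrep "ee_pos|force";python3 -m pendant '0 0 4 0 0;0 0 4 0 0;0 0 0 0 0'|egrep "ee_pos|force"; python3 - <<'E'
from h import *
im=robot.read_camera("scene"); crop("scene",im,210,180,300,247,"g6.png")
E
```

```text
ee_pos: [0.6291, 0.0009, 0.0132]
wrist_force: [-0.3, -0.3, -0.3]
ee_pos: [0.6292, 0.0009, 0.0057]
wrist_force: [-0.2, 0.8, -0.3]
g6.png scale 8 origin 210 180
```

View pics/g6.png

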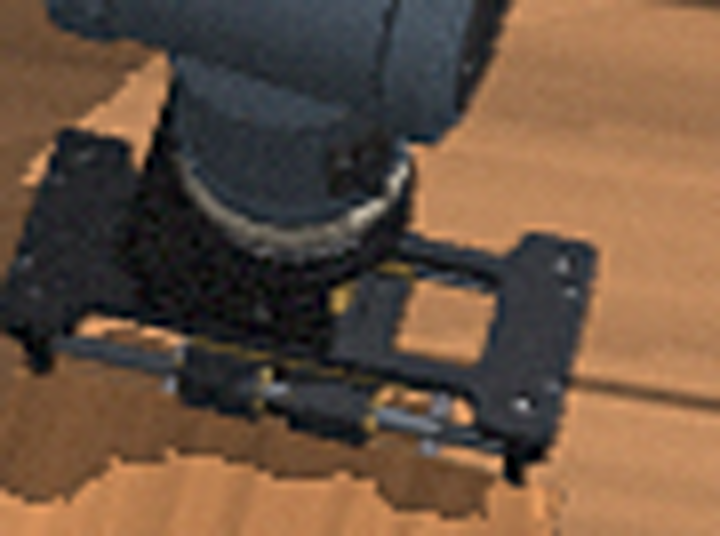

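Fingers now reach into the gap below bar level. Pulling, with the force checked.

```bash
python3 -m pendant '0 -4 0 0 0;0 -4 0 0 0;0 -4 0 0 0;0 -4 0 0 0;0 -4 0 0 0'|egrep "ee_pos|force"; python3 -m pendant '0 -10 0 0 0;0 -10 0 0 0;0 -10 0 0 0;0 -10 0 0 0;0 -10 0 0 0;0 -10 0 0 0;0 -10 0 0 0;0 -10 0 0 0;0 -10 0 0 0;0 -10 0 0 0;0 -10 0 0 0'|egrep "ee_pos|force"
```

```text
ee_pos: [0.6098, 0.0023, 0.0062]
wrist_force: [2.1, -0.6, -0.2]
ee_pos: [0.4991, 0.0105, 0.006]
wrist_force: [2.5, 1.0, 2.2]
```

```bash
python3 -m pendant '0 -5 0 0 0;0 -5 0 0 0;0 -2 0 0 0;0 -1 0 0 0'|egrep "ee_pos|force"; for i in 1 2 3 4; do python3 -m pendant '0 -2 0 0 0'|egrep "ee_pos|force"; done
```

```text
ee_pos: [0.4867, 0.0113, 0.0059]
wrist_force: [3.2, 0.9, 0.5]
ee_pos: [0.4854, 0.0114, 0.006]
wrist_force: [1.7, 2.0, -0.7]
ee_pos: [0.4832, 0.0116, 0.0059]
wrist_force: [1.7, 1.7, 0.4]
ee_pos: [0.481, 0.0118, 0.0059]
wrist_force: [2.3, 1.5, -0.4]
ee_pos: [0.4802, 0.0118, 0.006]
wrist_force: [5.9, 2.9, -1.4]
```

```bash
python3 -m pendant '0 -2 0 0 0;0 0 0 0 0'|egrep "ee_pos|force"; python3 -m pendant '0 6 0 0 0;0 0 0 0 0'|egrep "ee_pos|force"; python3 -m pendant '87 0 -20 0 0;87 0 -30 0 0;87 0 -30 0 0;87 0 -30 0 0;87 0 -30 0 0;87 0 -30 0 0;87 -20 0 40 0;87 -30 0 40 0;87 -30 0 40 0;87 -20 0 40 0;87 0 0 40 0'|egrep "ee_pos|force"
python3 - <<'E'
from h import *
im=robot.read_camera("scene"); crop("scene",im,180,140,300,230,"h1.png")
cv2.imwrite("pics/s6.png",cv2.resize(im[:,:,::-1],(800,600)))
im=robot.read_camera("top"); crop("top",im,210,80,310,180,"h2.png")
go(.5539,.2535,.05,-60)
E
```

```text
ee_pos: [0.4802, 0.0117, 0.0062]
wrist_force: [7.1, 2.5, -3.1]
ee_pos: [0.4823, 0.0116, 0.0058]
wrist_force: [0.0, -0.4, 0.9]
ee_pos: [0.3917, 0.2186, 0.1752]
wrist_force: [0.2, -0.7, 0.0]
h1.png scale 6 origin 180 140
h2.png scale 6 origin 210 80
t 20.1 psi -3.89 tcp [396.2 221.6 175.8] | turn 0.979  shift x 51.3 y 125.8 z 152.5
```

View pics/h1.png

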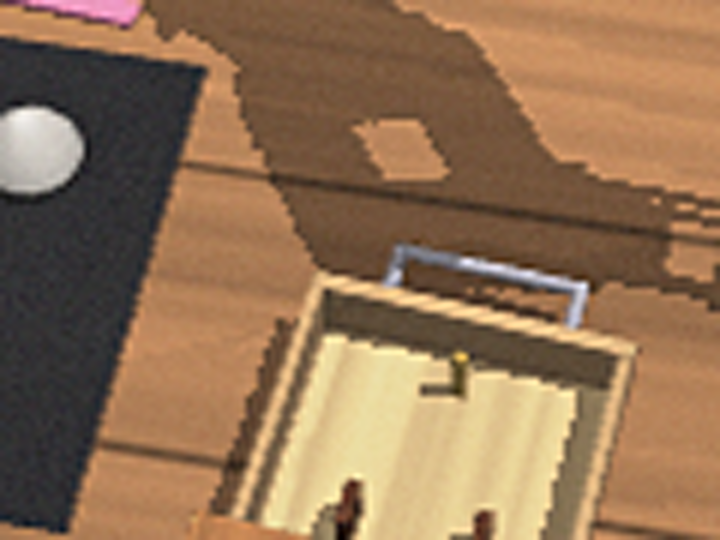

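View pics/h2.png

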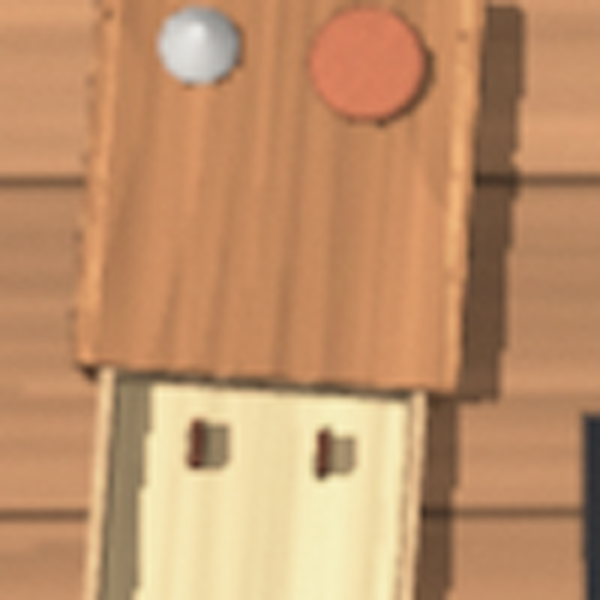

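```bash

python3 - <<'E'
from h import *
im=robot.read_camera("top"); crop("top",im,215,140,290,200,"h3.png"); crop("top",im,100,145,200,245,"h4.png")
im=robot.read_camera("scene"); crop("scene",im,215,170,295,230,"h5.png")
E
```

```text
h3.png scale 10 origin 215 140
h4.png scale 6 origin 100 145
h5.png scale 10 origin 215 170
```

View pics/h3.png

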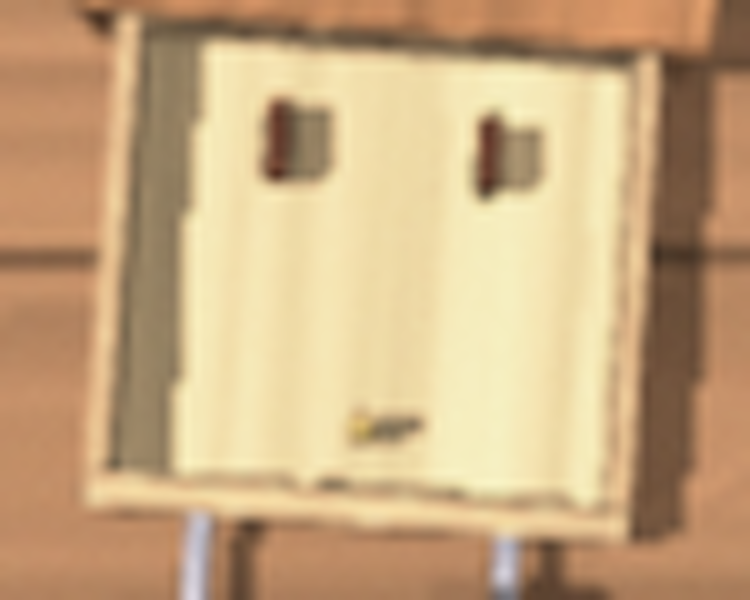

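View pics/h5.png

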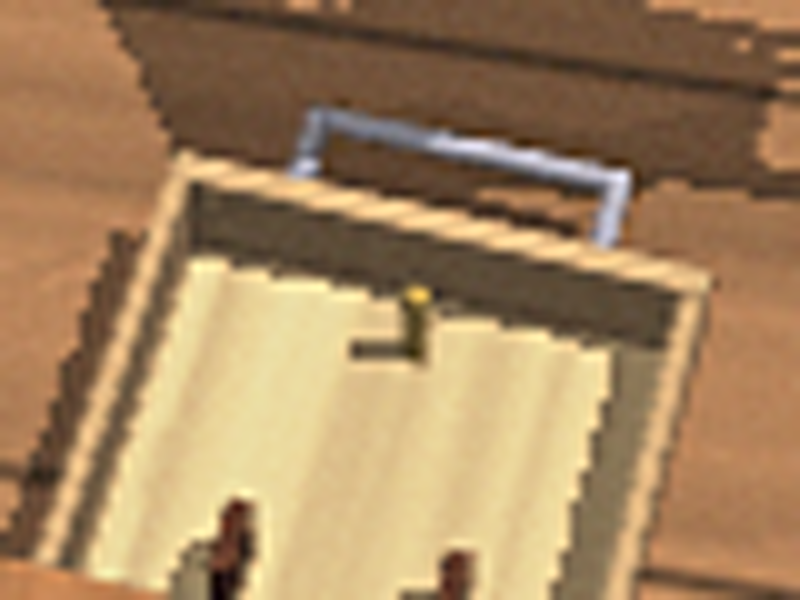

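View pics/h4.png

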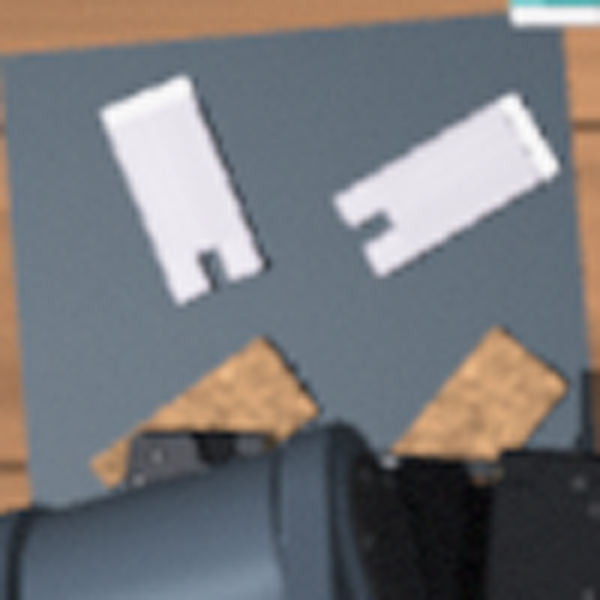

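```bash

python3 - <<'E'
from h import *
T=lambda p,z:w("top",*full(p,10,215,140),z)
S=lambda p,z:w("scene",*full(p,10,215,170),z)
print("pin top",T((360,428),.046),"scene",S((418,296),.046),"foot scene",S((417,355),.011))
hl=[S((318,118),.028),S((625,182),.028)];print("handle",hl,sum(hl)/2)
a=T((88,485),.049);b=T((632,517),.049);print("rim front outer",a,b, np.degrees(np.arctan2(-(a-b)[0],(a-b)[1])),np.linalg.norm(a-b),(a+b)/2)
l1,l0=T((128,20),.049),T((97,480),.049);r1,r0=T((652,60),.049),T((620,510),.049)
for p,q in((l0,l1),(r0,r1)): print("side",p,q,np.degrees(np.arctan2((q-p)[1],(q-p)[0])))
for p in((282,140),(489,155)): print("cheek",T(p,.041))
E
```

```text
pin top [0.52894109 0.00869348 0.046     ] scene [0.53172177 0.00972955 0.046     ] foot scene [0.5321154  0.00971092 0.011     ]
handle [array([ 0.46275391, -0.0343141 ,  0.028     ]), array([0.46918115, 0.06419228, 0.028     ])] [0.46596753 0.01493909 0.028     ]
rim front outer [0.51193342 0.09185674 0.049     ] [ 0.5009814  -0.07431078  0.049     ] -3.7708843018887723 0.1665280523238046 [0.50645741 0.00877298 0.049     ]
side [0.51344241 0.08910306 0.049     ] [0.65453494 0.07896417 0.049     ] -4.110201896608025
side [ 0.50314851 -0.07065848  0.049     ] [ 0.64127102 -0.08172459  0.049     ] -4.580643882893426
cheek [0.61834523 0.03220717 0.041     ]
cheek [ 0.6133077  -0.03166791  0.041     ]
```

```bash
python3 -m pendant '70 0 0 0 0.15;70 0 0 0 0.15;70 0 0 0 0.15;70 0 0 0 0.15;70 0 0 0 0.15;70 0 0 0 0.15;70 0 0 0 0.079;70 10 15 30 0;70 10 20 30 0;70 10 20 30 0;70 10 20 30 0;70 10 20 30 0;70 0 0 0 0;70 0 0 0 0'|egrep "ee_pos|force";  python3 -c "
from h import *
go(.5556,.2494,-.004,-60)"
```

```text
ee_pos: [0.5522, 0.247, 0.0796]
wrist_force: [-0.4, -0.6, 0.7]
t 21.6 psi -60.46 tcp [552.2 247.   79.6] | turn -0.008  shift x -0.3 y 83.6 z 4.2
```

```bash
python3 -m pendant '70 0 15 4 -0.008;70 0 20 0 0;70 0 15 0 0;70 0 12 0 0;70 0 8 0 0;70 0 5 0 0;70 0 0 0 0'|egrep "ee_pos|force"; for i in 1 2 3 4 5; do python3 -m pendant '70 0 2 0 0;70 0 0 0 0'|egrep "ee_pos|force"; done; python3 - <<'E'
from h import *
im=robot.read_camera("scene"); crop("scene",im,290,170,420,260,"i1.png")
go(.5556,.2494,-.004,-60)
E
```

```text
ee_pos: [0.5561, 0.2513, 0.0054]
wrist_force: [0.3, -0.2, -0.0]
ee_pos: [0.5568, 0.2514, 0.0043]
wrist_force: [-0.9, 0.1, -0.4]
ee_pos: [0.5566, 0.2513, 0.0021]
wrist_force: [0.2, -0.1, -0.4]
ee_pos: [0.5563, 0.2513, -0.0002]
wrist_force: [-0.3, -0.2, -0.5]
ee_pos: [0.5563, 0.2512, -0.0023]
wrist_force: [-0.1, 0.2, -0.1]
ee_pos: [0.5563, 0.2512, -0.0043]
wrist_force: [0.3, -0.3, -0.1]
i1.png scale 6 origin 290 170
t 23.4 psi -59.86 tcp [556.3 251.3  -4.2] | turn 0.002  shift x 1.3 y -0.2 z -1.6
```

View pics/i1.png

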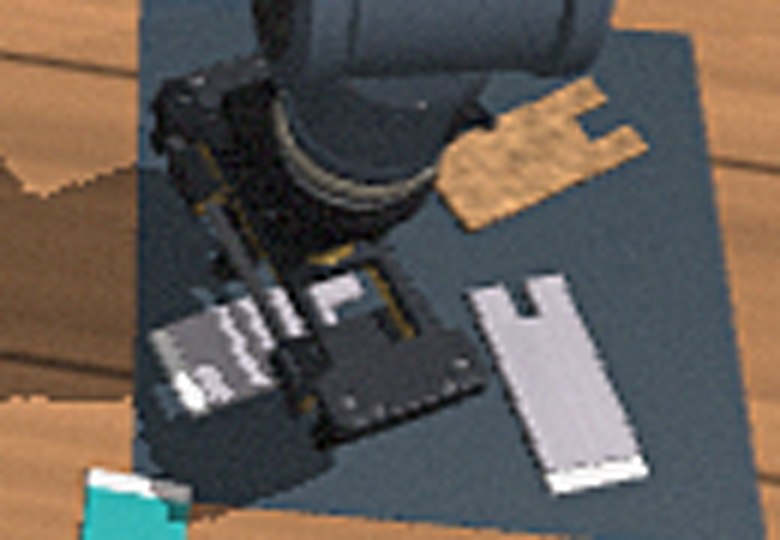

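```bash
python3 -m pendant '70 1.3 1 -1.6 0;70 0 1 0 0;70 0 1 0 0;70 0 0 0 0'|egrep "ee_pos|force"; python3 -m pendant '45 0 0 0 0;45 0 0 0 0;45 0 0 0 0;45 0 0 0 0;40 0 0 0 0;40 0 0 0 0;40 0 0 0 0;40 0 0 0 0'; python3 - <<'E'
from h import *
go(.5556,.2494,-.007,-60)
E
```

```text
ee_pos: [0.5556, 0.2493, -0.0072]
wrist_force: [0.1, -0.2, -0.1]
t: 24.55
ee_pos: [0.5561, 0.2495, -0.0069]
tool_rot: [-0.613, 0.353, -0.353, 0.613]
wrist_force: [1.2, -0.4, 0.0]
gripper_width: 0.0464
t 24.6 psi -59.86 tcp [556.1 249.5  -6.9] | turn 0.002  shift x -0.2 y 0.1 z -0.4
```

```bash
python3 -m pendant '0 0 0 0 0;0 0 0 0 0;0 0 -3 0 0;0 0 -5 0 0;0 0 -8 0 0;0 0 -12 0 0;0 0 -20 0 0;0 0 -20 0 0;0 0 -20 0 0;0 0 -10 0 0;0 0 0 0 0'; python3 - <<'E'
from h import *
im=robot.read_camera("scene"); crop("scene",im,290,150,420,245,"i2.png")
E
```

```text
t: 25.65
ee_pos: [0.557, 0.2497, 0.0932]
tool_rot: [-0.612, 0.352, -0.354, 0.614]
wrist_force: [0.4, 0.0, -2.1]
gripper_width: 0.0467
i2.png scale 6 origin 290 150
```

View pics/i2.png

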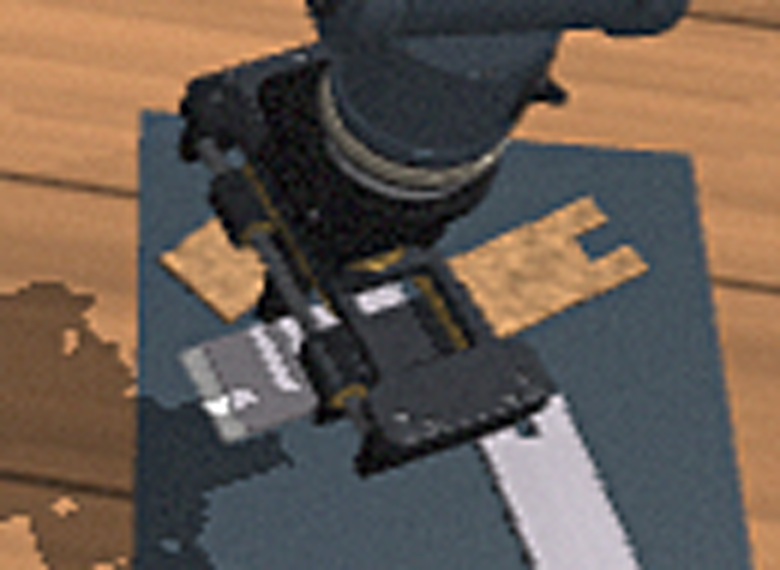

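```bash
python3 -m pendant '0 0 0 0 -0.06;0 0 0 0 -0.12;0 0 0 0 -0.12;0 0 0 0 -0.12;0 0 0 0 -0.12;0 0 0 0 -0.12;0 0 0 0 -0.12;0 0 0 0 -0.12;0 0 0 0 -0.07;0 0 0 0 0'|egrep "ee_pos|width"; python3 - <<'E'
from h import *
go(.5789,.0058,.07,-4.2)
E
```

```text
ee_pos: [0.5547, 0.2491, 0.0896]
gripper_width: 0.0467
t 26.7 psi -4.30 tcp [554.7 249.1  89.6] | turn -0.002  shift x 41.9 y 19.6 z -240.9
```

```bash
python3 -m pendant '0 4 0 -15 0;0 4 0 -25 0;0 4 0 -30 0;0 6 0 -30 0;0 6 0 -30 0;0 6 0 -30 0;0 6 0 -30 0;0 5 0 -25 0;0 0 4 -16 0;0 0 4 -8 0;0 0 4 0 0;0 0 4 0 0;0 0 0 0 0'|egrep "ee_pos|width|force"; python3 - <<'E'
from h import *
go(.5789,.0058,.06,-4.2)
im=robot.read_camera("scene"); crop("scene",im,205,160,305,235,"j1.png")
im=robot.read_camera("top"); crop("top",im,215,130,295,190,"j2.png")
E
```

```text
ee_pos: [0.5779, 0.0093, 0.0741]
wrist_force: [0.8, -0.5, -2.1]
gripper_width: 0.0477
t 28.0 psi -4.22 tcp [577.9   9.3  74.1] | turn -0.000  shift x 1.3 y 14.1 z -3.4
j1.png scale 8 origin 205 160
j2.png scale 10 origin 215 130
```

View pics/j1.png

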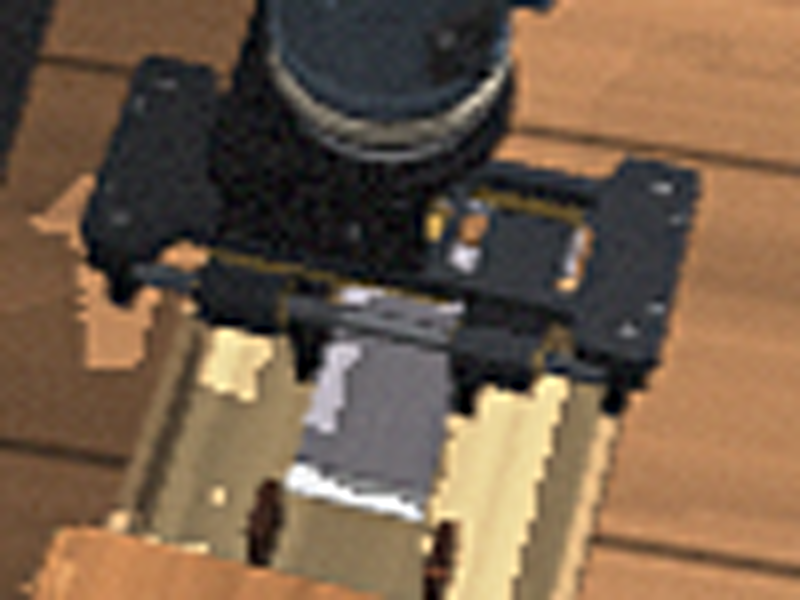

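View pics/j2.png

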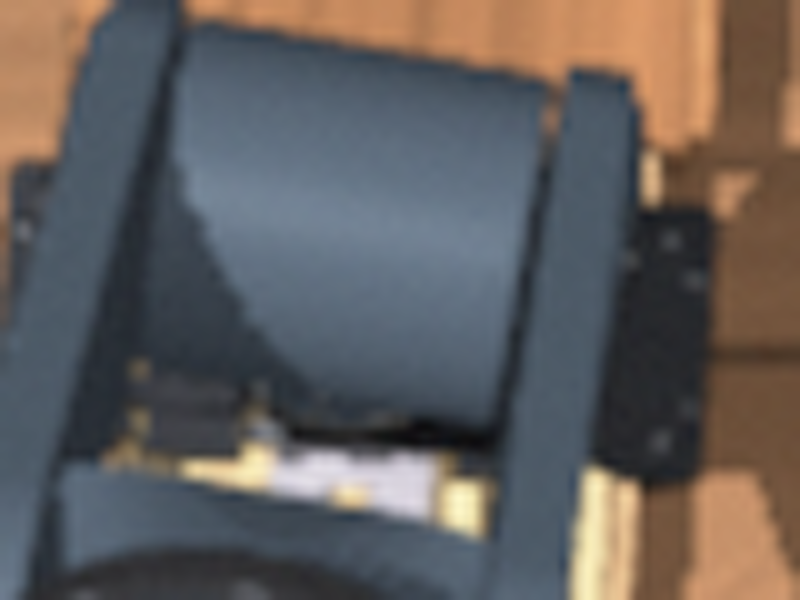

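```bash
python3 -m pendant '0 1 0 -3 0;0 0 0 0 0;0 0 0 0 0'|egrep "ee_pos|width|force"; python3 - <<'E'
from h import *
z=.0741+.007+.0025
a=w("scene",*full((286,489),8,205,160),z);b=w("scene",*full((424,517),8,205,160),z)
d=a-b;print("edge",a,b,np.linalg.norm(d),"mid",(a+b)/2,"yaw",np.degrees(np.arctan2(d[0],-d[1])))
c,s=np.cos(np.radians(-4.2)),np.sin(np.radians(-4.2))
print("expected mid",.5779+.052*c,.0093+.052*s)
go(.5789,.0058,.06,-4.2)
im=robot.read_camera("top"); crop("top",im,235,165,275,190,"j3.png")
im=robot.read_camera("scene"); crop("scene",im,225,170,275,207,"j4.png")
E
```

```text
ee_pos: [0.5798, 0.005, 0.0752]
wrist_force: [-0.0, 0.2, -2.7]
gripper_width: 0.0466
edge [ 0.62977056 -0.01826236  0.0836    ] [0.63189572 0.03059884 0.0836    ] 0.04890739437768257 mid [0.63083314 0.00616824 0.0836    ] yaw -2.490442283303905
expected mid 0.6297603528156718 0.005491613749363152
t 28.4 psi -4.28 tcp [579.8   5.   75.2] | turn -0.001  shift x -0.9 y 15.2 z 0.7
j3.png scale 20 origin 235 165
j4.png scale 16 origin 225 170
```

View pics/j3.png

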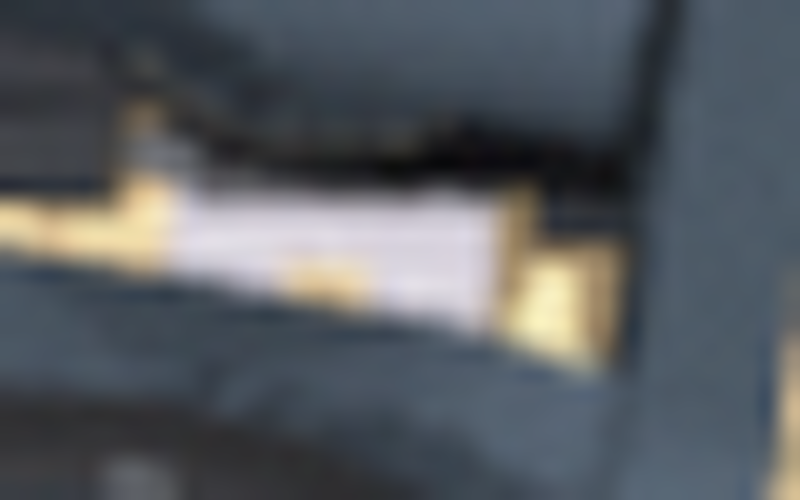

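View pics/j4.png

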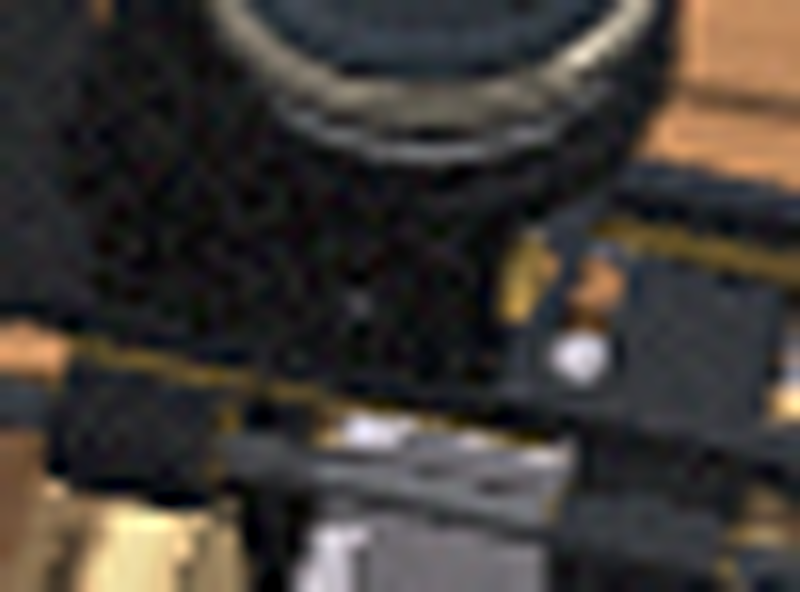

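```bash
python3 - <<'E'
from h import *
z=.0752+.012
print("notch end",w("top",*full((327,263),20,235,165),z), "blade mid", (w("top",*full((168,250),20,235,165),z)+w("top",*full((497,272),20,235,165),z))/2)
print("pred notch end", .5798-.038*np.cos(.0747), .005+.038*np.sin(.0747))
E
```

```text
notch end [0.540736   0.00730916 0.0872    ] blade mid [0.54102613 0.00649068 0.0872    ]
pred notch end 0.5419059724182789 0.007835960795878451
```

```bash
python3 -m pendant '0 -0.5 5 1.3 0;0 0 7 0 0;0 0 7 0 0;0 0 5 0 0;0 0 3 0 0;0 0 0 0 0'|egrep "ee_pos|width|force"; python3 -m pendant '0 0 2 0 0;0 0 2 0 0;0 0 2 0 0;0 0 0 0 0'|egrep "ee_pos|width|force";python3 -m pendant '0 0 2 0 0;0 0 2 0 0;0 0 0 0 0'|egrep "ee_pos|width|force"; 
```

```text
ee_pos: [0.5787, 0.0063, 0.0472]
wrist_force: [-0.4, -0.1, -2.7]
gripper_width: 0.0466
ee_pos: [0.579, 0.0063, 0.0418]
wrist_force: [0.2, -0.3, -2.8]
gripper_width: 0.0462
ee_pos: [0.5789, 0.0063, 0.0377]
wrist_force: [0.0, -0.0, -2.1]
gripper_width: 0.0462
```

```bash
python3 -m pendant '0 0 3 0 0;0 0 3 0 0;0 0 3 0 0;0 0 0 0 0'|egrep "ee_pos|width|force"; python3 -m pendant '0 0 3 0 0;0 0 3 0 0;0 0 3 0 0;0 0 0 0 0'|egrep "ee_pos|width|force";python3 -m pendant '0 0 3 0 0;0 0 3 0 0;0 0 2 0 0;0 0 0 0 0'|egrep "ee_pos|width|force"; 
```

```text
ee_pos: [0.5787, 0.0063, 0.0284]
wrist_force: [-0.3, 0.9, -2.3]
gripper_width: 0.0463
ee_pos: [0.5788, 0.0063, 0.0195]
wrist_force: [0.1, -0.4, -2.6]
gripper_width: 0.0466
ee_pos: [0.5789, 0.0063, 0.0116]
wrist_force: [-0.1, 0.3, -2.0]
gripper_width: 0.0465
```

```bash
python3 - <<'E'
from h import *
im=robot.read_camera("scene"); crop("scene",im,205,160,305,235,"k1.png")
im=robot.read_camera("top"); crop("top",im,225,140,285,185,"k2.png")
E
```

```text
k1.png scale 8 origin 205 160
k2.png scale 13 origin 225 140
```

View pics/k1.png

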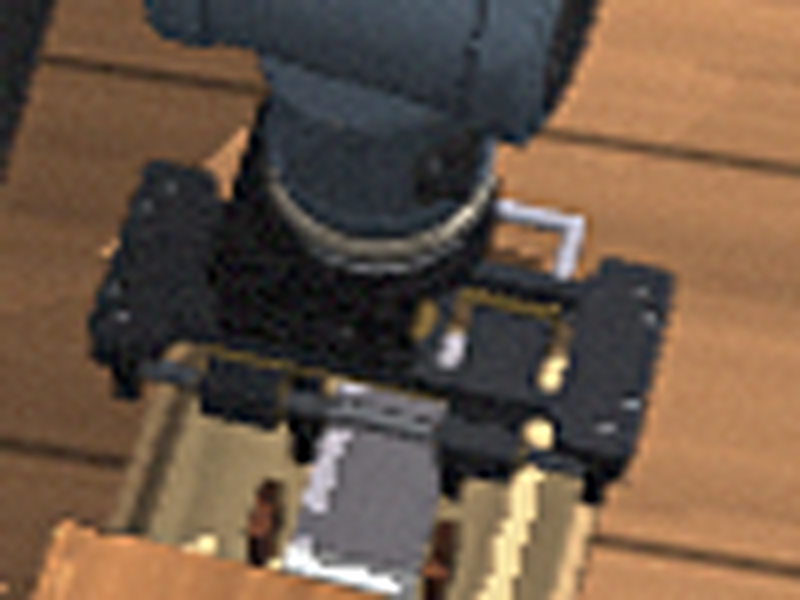

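View pics/k2.png

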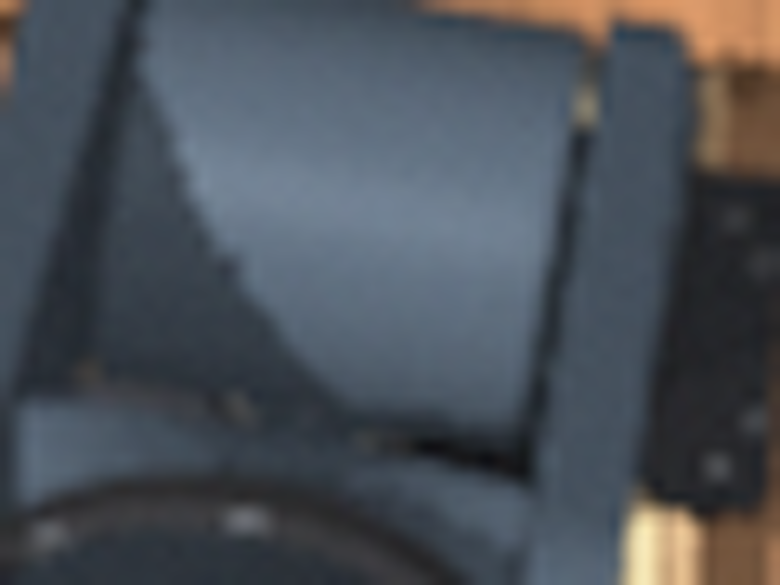

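Entering between the cheeks, no contact force. Lower slowly to the floor.

```bash
python3 -m pendant '0 0 2 0 0;0 0 2 0 0;0 0 0 0 0'|egrep "ee_pos|force"; for i in 1 2 3 4; do python3 -m pendant '0 0 1 0 0;0 0 0 0 0'|egrep "ee_pos|force"; done
```

```text
ee_pos: [0.579, 0.0063, 0.0077]
wrist_force: [-0.3, 0.1, -1.3]
ee_pos: [0.5791, 0.0063, 0.0069]
wrist_force: [0.4, -0.5, -2.2]
ee_pos: [0.5791, 0.0063, 0.0059]
wrist_force: [-0.1, 0.1, -2.5]
ee_pos: [0.5791, 0.0063, 0.0049]
wrist_force: [0.4, -0.7, -2.2]
ee_pos: [0.5792, 0.0062, 0.0042]
wrist_force: [0.3, -0.0, 1.2]
```

```bash
python3 -m pendant '60 0 0 0 0;60 0 0 0 0;60 0 0 0 0;60 0 -5 0 0;60 0 -15 0 0;60 0 -25 0 0;60 0 -30 0 0;60 0 -30 0 0;60 0 -20 0 0;60 0 0 0 0'|egrep "ee_pos|force|width"; python3 - <<'E'
from h import *
go(.4209,.2425,.06,-40)
E
```

```text
ee_pos: [0.5818, 0.0059, 0.1334]
wrist_force: [-0.1, 0.9, -0.4]
gripper_width: 0.0599
t 33.2 psi -4.27 tcp [581.8   5.9 133.4] | turn 0.624  shift x -275.3 y 73.4 z 77.9
```

```bash
python3 -m pendant '75 0 0 0 0.15;75 0 0 0 0.15;75 0 0 0 0.15;75 0 0 0 0.15;75 -40 0 11 0.024;75 -40 0 11 0;75 -40 0 11 0;75 -40 0 11 0;75 -40 10 11 0;75 -40 10 11 0;75 -35 10 11 0;75 0 15 0 0;75 0 15 0 0;75 0 0 0 0'|egrep "ee_pos|force|width"; python3 - <<'E'
from h import *
go(.4209,.2425,0,-40)
im=robot.read_camera("scene"); crop("scene",im,205,160,305,235,"l1.png")
im=robot.read_camera("top"); crop("top",im,215,140,290,200,"l2.png")
E
```

```text
ee_pos: [0.4153, 0.2414, 0.0673]
wrist_force: [0.3, -0.1, -0.2]
gripper_width: 0.0749
t 34.6 psi -39.98 tcp [415.3 241.4  67.3] | turn 0.000  shift x 3.6 y 67.3 z 4.5
l1.png scale 8 origin 205 160
l2.png scale 10 origin 215 140
```

View pics/l1.png

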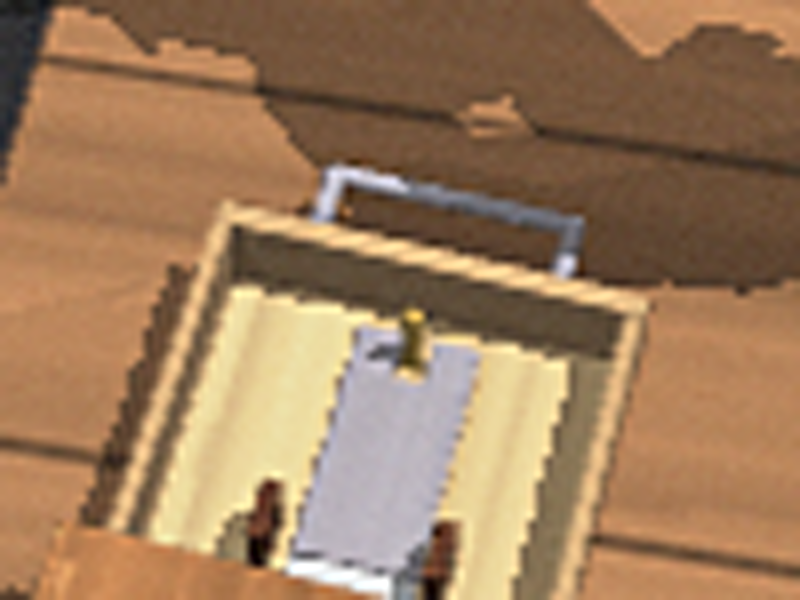

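View pics/l2.png

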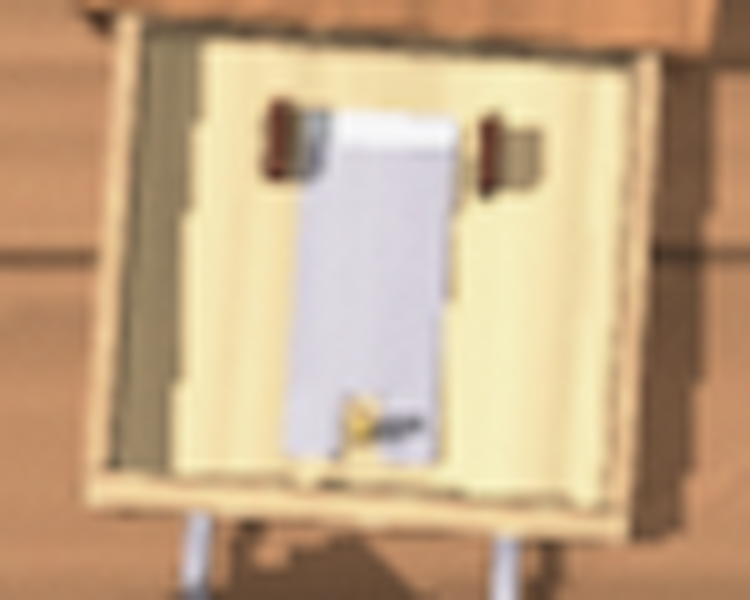

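```bash
python3 -m pendant '75 3.6 15 4.5 0;75 0 15 0 0;75 0 12 0 0;75 0 10 0 0;75 0 8 0 0;75 0 5 0 0;75 0 3 0 0;75 0 0 0 0;75 0 0 0 0'|egrep "ee_pos|force|width"; python3 - <<'E'
from h import *
go(.4209,.2425,-.0065,-40)
im=robot.read_camera("scene"); crop("scene",im,300,140,400,215,"m1.png")
E
```

```text
ee_pos: [0.4231, 0.2427, 0.0012]
wrist_force: [-0.3, 0.3, -0.6]
gripper_width: 0.0747
t 35.6 psi -40.03 tcp [423.1 242.7   1.2] | turn -0.001  shift x -1.5 y 7.7 z -1.6
m1.png scale 8 origin 300 140
```

View pics/m1.png

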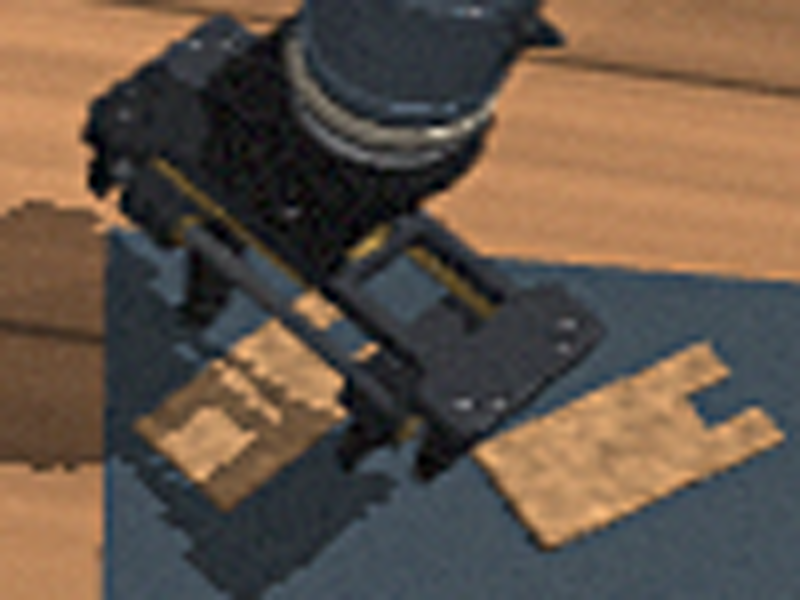

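```bash
python3 -m pendant '75 -1.5 2 -1.6 0;75 0 2 0 0;75 0 2 0 0;75 0 1.5 0 0;75 0 0 0 0'|egrep "ee_pos|force|width"; python3 -m pendant '40 0 0 0 0;40 0 0 0 0;40 0 0 0 0;40 0 0 0 0;0 0 0 0 0;0 0 0 0 0;0 0 0 0 0'|egrep "ee_pos|force|width"; python3 -m pendant '0 0 -3 0 0;0 0 -6 0 0;0 0 -10 0 0;0 0 -15 0 0;0 0 -20 0 0;0 0 -20 0 0;0 0 -20 0 0;0 0 -10 0 0;0 0 0 0 -0.06;0 0 0 0 -0.12;0 0 0 0 -0.12;0 0 0 0 -0.12;0 0 0 0 -0.12;0 0 0 0 -0.08;0 0 0 0 0'|egrep "ee_pos|force|width"; python3 - <<'E'
from h import *
go(.5761,.0064,.07,-4.2)
im=robot.read_camera("scene"); crop("scene",im,300,120,400,195,"m2.png")
E
```

```text
ee_pos: [0.4207, 0.2424, -0.0068]
wrist_force: [0.1, -0.3, -0.6]
gripper_width: 0.075
ee_pos: [0.4209, 0.2424, -0.0065]
wrist_force: [0.5, -0.1, 0.7]
gripper_width: 0.0488
ee_pos: [0.4205, 0.2423, 0.0976]
wrist_force: [-0.7, 0.4, -0.2]
gripper_width: 0.0482
t 38.4 psi -4.52 tcp [420.5 242.3  97.6] | turn -0.006  shift x 172.4 y 27.6 z -223.9
m2.png scale 8 origin 300 120
```

View pics/m2.png

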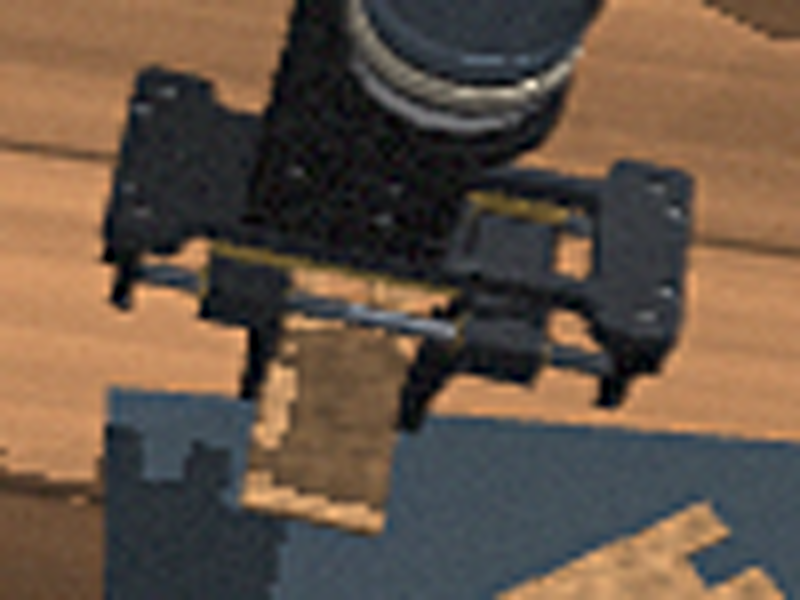

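```bash
python3 -m pendant '0 10 0 -12 -0.006;0 20 0 -26 0;0 22 0 -30 0;0 22 0 -30 0;0 22 0 -30 0;0 22 0 -30 0;0 22 2 -28 0;0 16 4 -20 0;0 11 5 -12 0;0 5 5 -6 0;0 0 4 0 0;0 0 0 0 0;0 0 0 0 0'|egrep "ee_pos|force|width"; python3 - <<'E'
from h import *
go(.5761,.0064,.065,-4.2)
im=robot.read_camera("scene"); crop("scene",im,205,160,305,235,"n1.png")
im=robot.read_camera("top"); crop("top",im,235,165,275,190,"n2.png")
E
```

```text
ee_pos: [0.5747, 0.0078, 0.0772]
wrist_force: [-0.3, 0.2, 0.3]
gripper_width: 0.0484
t 39.7 psi -4.10 tcp [574.7   7.8  77.2] | turn 0.002  shift x 1.5 y 12.2 z -1.3
n1.png scale 8 origin 205 160
n2.png scale 20 origin 235 165
```

View pics/n1.png

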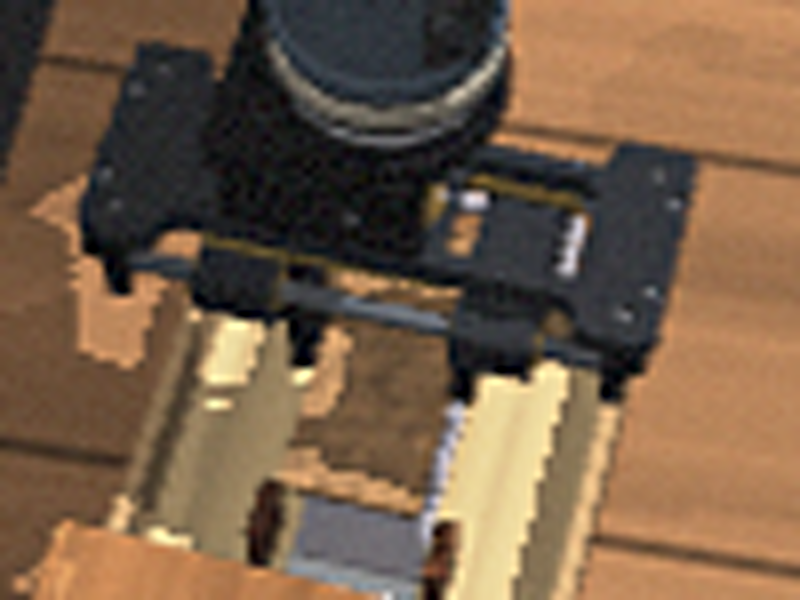

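View pics/n2.png

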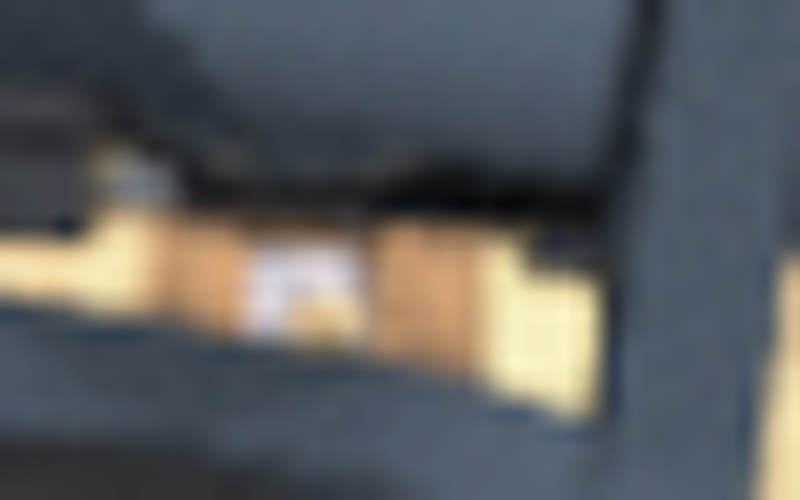

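```bash
python3 -m pendant '0 1.5 0 -1.3 0;0 0 0 0 0;0 0 0 0 0'|egrep "ee_pos|force|width"; python3 - <<'E'
from h import *
go(.5761,.0064,.065,-4.2)
im=robot.read_camera("top"); crop("top",im,235,165,275,190,"n3.png")
im=robot.read_camera("scene"); crop("scene",im,225,190,275,227,"n4.png")
E
```

```text
ee_pos: [0.5775, 0.0051, 0.0777]
wrist_force: [0.1, 1.0, -0.3]
gripper_width: 0.0484
t 40.1 psi -4.17 tcp [577.5   5.1  77.7] | turn 0.001  shift x -1.5 y 12.7 z 1.2
n3.png scale 20 origin 235 165
n4.png scale 16 origin 225 190
```

View pics/n3.png

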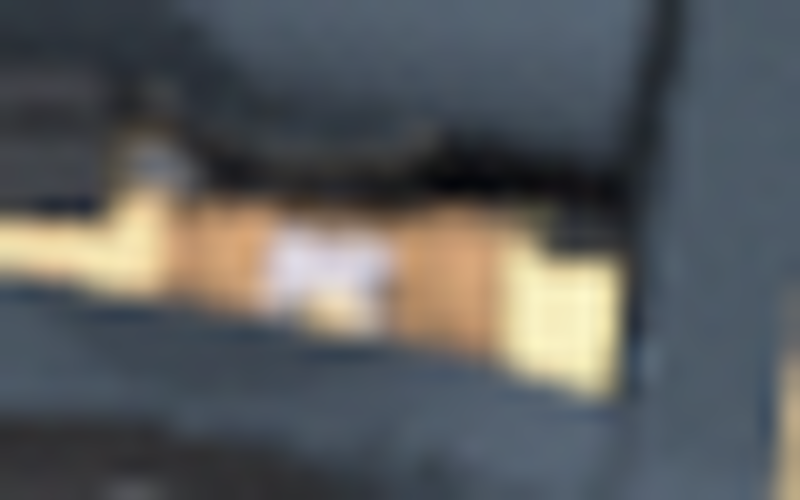

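View pics/n4.png

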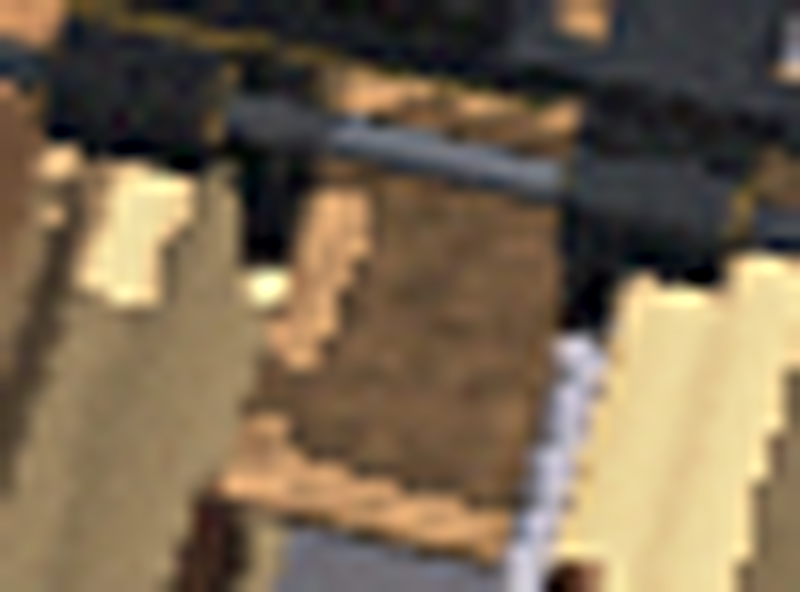

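```bash
python3 - <<'E'
from h import *
z=.0777+.007
a=w("scene",*full((212,492),16,225,190),z);b=w("scene",*full((492,560),16,225,190),z)
d=a-b;print("edge",a,b,np.linalg.norm(d),"mid",(a+b)/2,"yaw",np.degrees(np.arctan2(d[0],-d[1])))
print("exp",.5775+.056*.997,.0051-.056*.073)
E
python3 -m pendant '0 -1.5 5 1 0;0 0 7 0 0;0 0 7 0 0;0 0 6 0 0;0 0 4 0 0;0 0 0 0 0'|egrep "ee_pos|width|force"; python3 -m pendant '0 0 4 0 0;0 0 4 0 0;0 0 4 0 0;0 0 0 0 0'|egrep "ee_pos|width|force";python3 -m pendant '0 0 4 0 0;0 0 4 0 0;0 0 3 0 0;0 0 0 0 0'|egrep "ee_pos|width|force"
```

```text
edge [ 0.63033019 -0.02525827  0.0847    ] [0.63459306 0.02469682 0.0847    ] 0.05013664715608758 mid [ 6.32461629e-01 -2.80722467e-04  8.47000000e-02] yaw -4.877463676042849
exp 0.633332 0.0010120000000000007
ee_pos: [0.5754, 0.0062, 0.0475]
wrist_force: [-0.6, 0.7, -0.1]
gripper_width: 0.0483
ee_pos: [0.5755, 0.0062, 0.0359]
wrist_force: [-0.4, 0.1, -0.5]
gripper_width: 0.0484
ee_pos: [0.5756, 0.0062, 0.0249]
wrist_force: [-0.1, 0.7, 0.3]
gripper_width: 0.0483
```

```bash
python3 -m pendant '0 0.3 4 0 0;0 0 4 0 0;0 0 4 0 0;0 0 2 0 0;0 0 0 0 0'|egrep "ee_pos|width|force"; for i in 1 2 3 4; do python3 -m pendant '0 0 1 0 0;0 0 0 0 0'|egrep "ee_pos|force"; done
```

```text
ee_pos: [0.5759, 0.0062, 0.011]
wrist_force: [0.4, 0.6, -0.1]
gripper_width: 0.0488
ee_pos: [0.5763, 0.0061, 0.0105]
wrist_force: [-0.8, -0.3, -0.4]
ee_pos: [0.5764, 0.0061, 0.0096]
wrist_force: [-0.4, -0.2, -0.3]
ee_pos: [0.5764, 0.0061, 0.0095]
wrist_force: [-1.4, 0.2, 6.1]
ee_pos: [0.5772, 0.006, 0.0094]
wrist_force: [-1.3, 0.7, 11.6]
```

Contact, as predicted (~0.0095). Release and lift, heading to the second blade.

```bash
python3 -m pendant '0 0 -1.5 0 0;62 0 0 0 0;62 0 0 0 0;62 0 0 0 0;62 0 -5 0 0;62 0 -15 0 0;62 0 -25 0 0;62 0 -30 0 0;62 0 -20 0 0;62 0 -10 0 0;62 0 0 0 0'|egrep "ee_pos|force|width"; python3 - <<'E'
from h import *
go(.553+.003*.917,.391+.003*.4,.06,23.5)
E
```

```text
ee_pos: [0.5774, 0.0059, 0.1161]
wrist_force: [-0.1, -0.5, -0.6]
gripper_width: 0.0616
t 44.0 psi -4.16 tcp [577.4   5.9 116.1] | turn -0.483  shift x 134.1 y 56.1 z 362.9
```

```bash
python3 -m pendant '75 0 -10 0 -0.12;75 0 0 10 -0.13;75 0 0 30 -0.13;75 14 0 40 -0.103;75 14 0 38 0;75 15 0 38 0;75 15 0 38 0;75 15 0 38 0;75 15 0 38 0;75 15 0 38 0;75 15 10 38 0;75 14 10 24 0;75 0 15 0 0;75 0 15 0 0;75 0 10 0 0;75 0 0 0 0;75 0 0 0 0'|egrep "ee_pos|force|width"; python3 - <<'E'
from h import *
go(.553+.003*.917,.391+.003*.4,-.0065,23.5)
im=robot.read_camera("scene"); crop("scene",im,205,160,305,235,"o1.png"); crop("scene",im,320,180,420,255,"o3.png")
im=robot.read_camera("top"); crop("top",im,215,140,290,200,"o2.png"); crop("top",im,100,145,200,245,"o4.png")
E
```

```text
ee_pos: [0.5645, 0.3997, 0.0636]
wrist_force: [0.4, -0.1, 0.4]
gripper_width: 0.075
t 45.7 psi 23.41 tcp [564.5 399.7  63.6] | turn -0.002  shift x -11.0 y 70.1 z -3.4
o1.png scale 8 origin 205 160
o3.png scale 8 origin 320 180
o2.png scale 10 origin 215 140
o4.png scale 6 origin 100 145
```

View pics/o1.png

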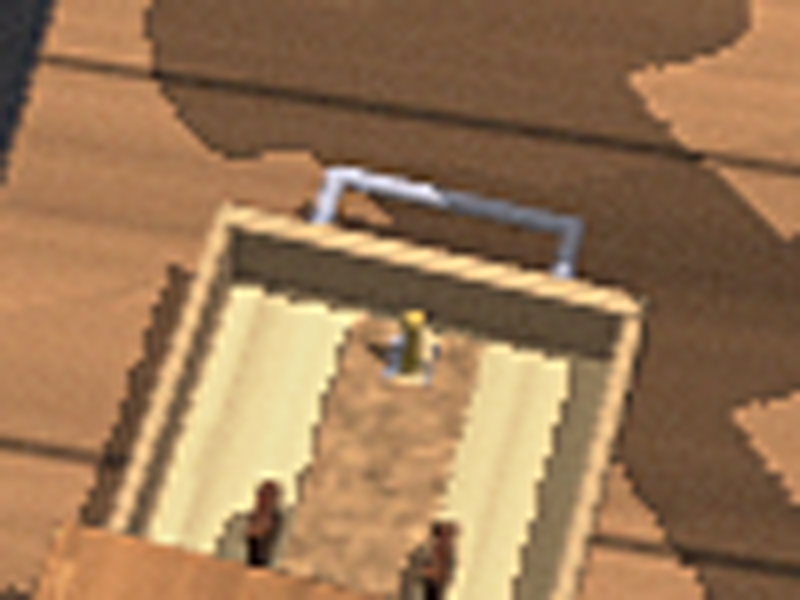

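View pics/o2.png

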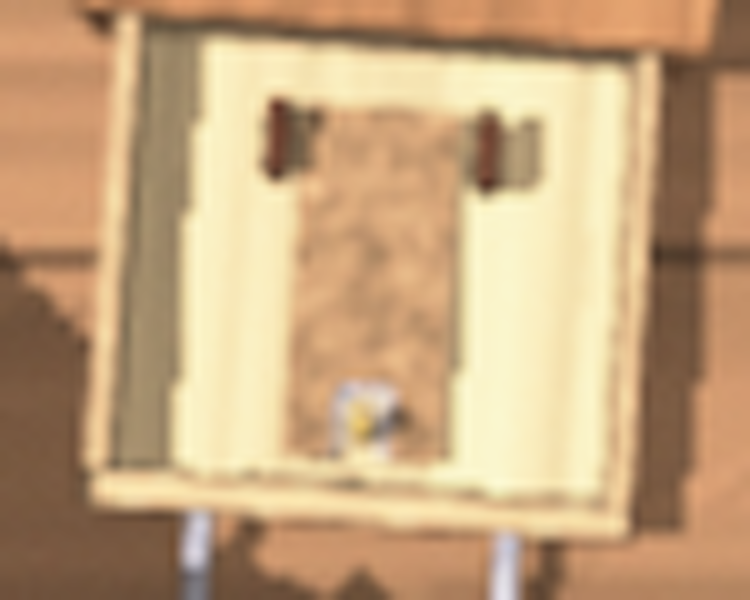

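View pics/o3.png

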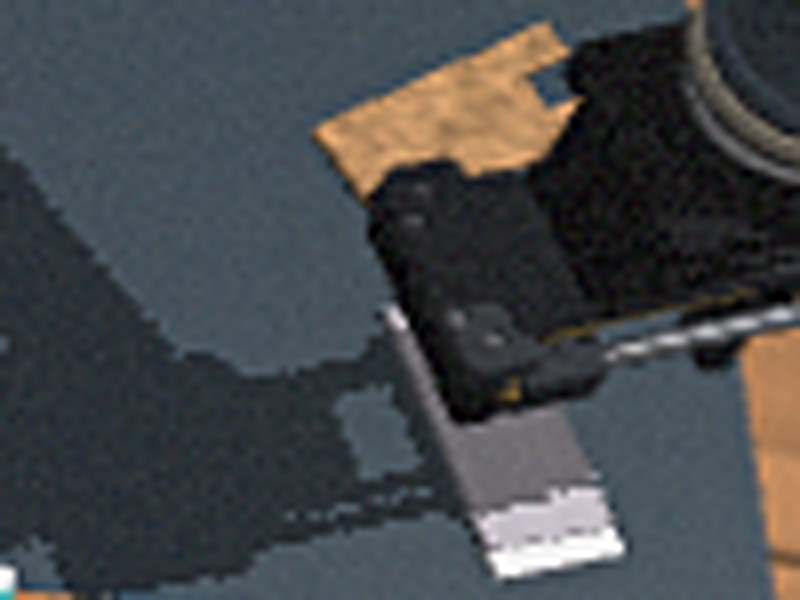

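View pics/o4.png

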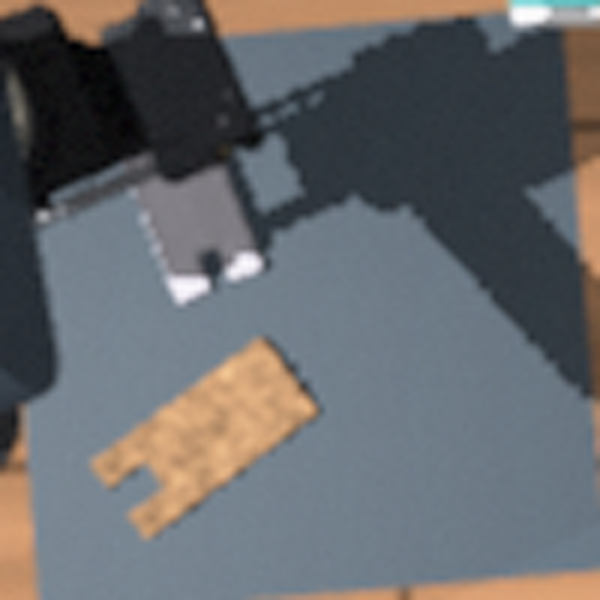

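```bash
python3 -m pendant '75 -11 10 -3.4 0;75 0 15 0 0;75 0 12 0 0;75 0 10 0 0;75 0 8 0 0;75 0 5 0 0;75 0 3 0 0;75 0 0 0 0;75 0 0 0 0'|egrep "ee_pos|force|width"; python3 - <<'E'
from h import *
go(.553+.003*.917,.391+.003*.4,-.0065,23.5)
im=robot.read_camera("scene"); crop("scene",im,320,180,420,255,"p1.png")
E
```

```text
ee_pos: [0.5559, 0.3937, 0.0013]
wrist_force: [0.2, -0.3, 0.1]
gripper_width: 0.075
t 46.7 psi 23.51 tcp [555.9 393.7   1.3] | turn 0.000  shift x -0.7 y 7.8 z -1.3
p1.png scale 8 origin 320 180
```

View pics/p1.png

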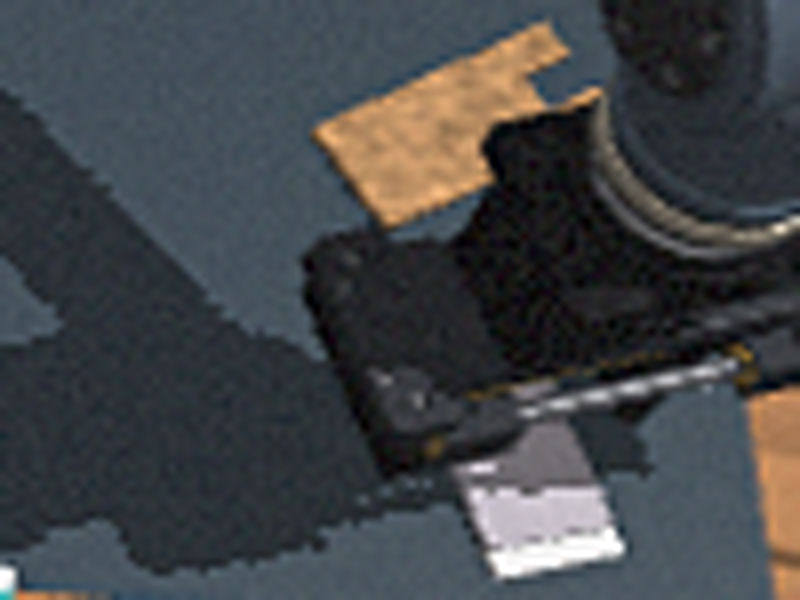

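```bash
python3 -m pendant '75 -0.7 2 -1.3 0;75 0 2 0 0;75 0 2 0 0;75 0 1.5 0 0;75 0 0 0 0'|egrep "ee_pos|force|width"; python3 -m pendant '40 0 0 0 0;40 0 0 0 0;40 0 0 0 0;40 0 0 0 0;0 0 0 0 0;0 0 0 0 0;0 0 0 0 0'|egrep "ee_pos|force|width"; python3 -m pendant '0 0 -3 0 0;0 0 -6 0 0;0 0 -10 0 0;0 0 -15 0 0;0 0 -20 0 0;0 0 -20 0 0;0 0 -20 0 0;0 0 -10 0 0;0 0 0 0 0.06;0 0 0 0 0.12;0 0 0 0 0.12;0 0 0 0 0.12;0 0 0 0 0.064;0 0 0 0 0'|egrep "ee_pos|force|width"; python3 - <<'E'
from h import *
go(.5789,.0063,.08,-4.2)
im=robot.read_camera("scene"); crop("scene",im,320,160,420,235,"p2.png")
E
```

```text
ee_pos: [0.5552, 0.3919, -0.0069]
wrist_force: [-0.1, -0.2, -0.1]
gripper_width: 0.075
ee_pos: [0.5555, 0.3921, -0.0064]
wrist_force: [-0.7, -0.3, 0.4]
gripper_width: 0.0466
ee_pos: [0.5553, 0.392, 0.0979]
wrist_force: [0.1, -0.5, -1.8]
gripper_width: 0.0462
t 49.4 psi -4.22 tcp [555.3 392.   97.9] | turn -0.000  shift x 51.8 y 17.9 z -382.9
p2.png scale 8 origin 320 160
```

View pics/p2.png

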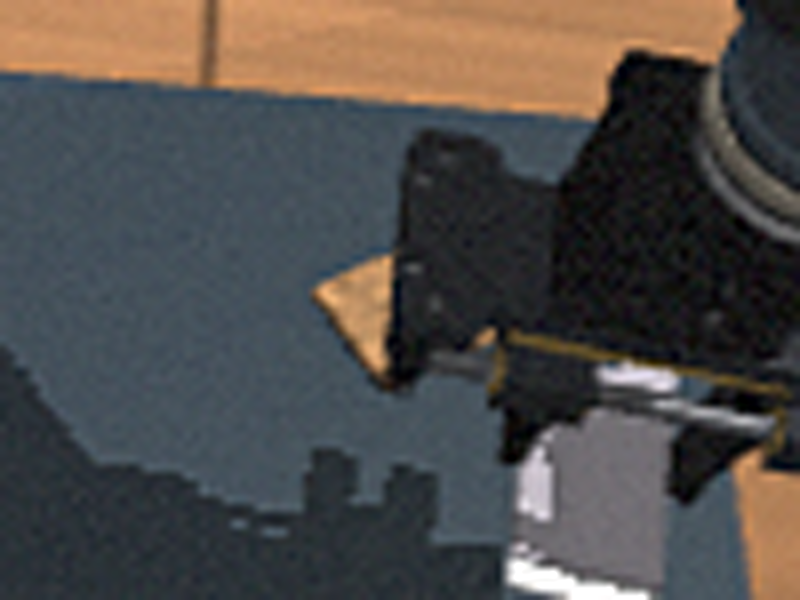

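```bash
python3 -m pendant '0 2 0 -15 0;0 4 0 -28 0;0 5 0 -35 0;0 5 0 -35 0;0 5 0 -35 0;0 5 0 -35 0;0 5 0 -35 0;0 5 0 -35 0;0 5 0 -35 0;0 5 0 -35 0;0 4 4 -30 0;0 2 5 -20 0;0 0 5 -10 0;0 0 4 0 0;0 0 0 0 0;0 0 0 0 0'|egrep "ee_pos|force|width"; python3 - <<'E'
from h import *
go(.5789,.0063,.08,-4.2)
E
```

```text
ee_pos: [0.5787, 0.0073, 0.0794]
wrist_force: [0.2, 0.8, -0.8]
gripper_width: 0.0465
t 51.0 psi -4.14 tcp [578.7   7.3  79.4] | turn 0.001  shift x 0.2 y -0.6 z -1.0
```

```bash
python3 -m pendant '0 0 0 0 0;0 0 0 0 0'|egrep "ee_pos|force|width"; python3 - <<'E'
from h import *
go(.5789,.0063,.08,-4.2)
im=robot.read_camera("top"); crop("top",im,235,165,275,190,"q1.png")
im=robot.read_camera("scene"); crop("scene",im,225,180,275,217,"q2.png")
E
```

```text
ee_pos: [0.5792, 0.0071, 0.0797]
wrist_force: [-0.9, 0.1, -1.0]
gripper_width: 0.0462
t 51.2 psi -4.14 tcp [579.2   7.1  79.7] | turn 0.001  shift x -0.2 y -0.3 z -0.9
q1.png scale 20 origin 235 165
q2.png scale 16 origin 225 180
```

View pics/q1.png

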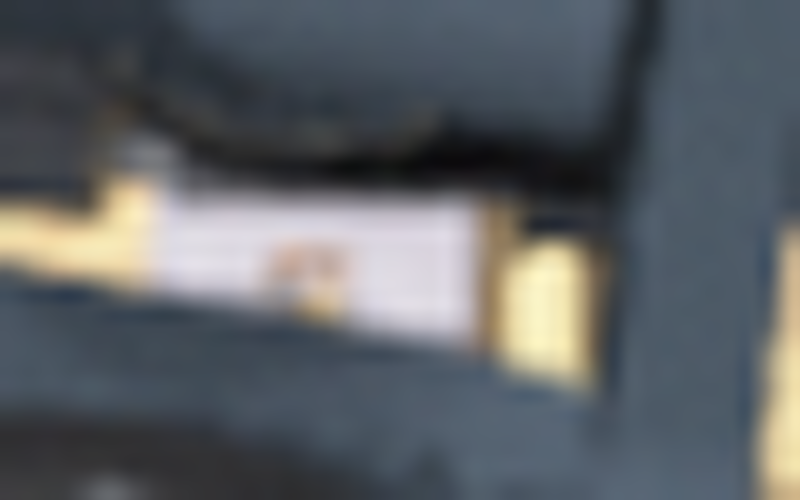

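View pics/q2.png

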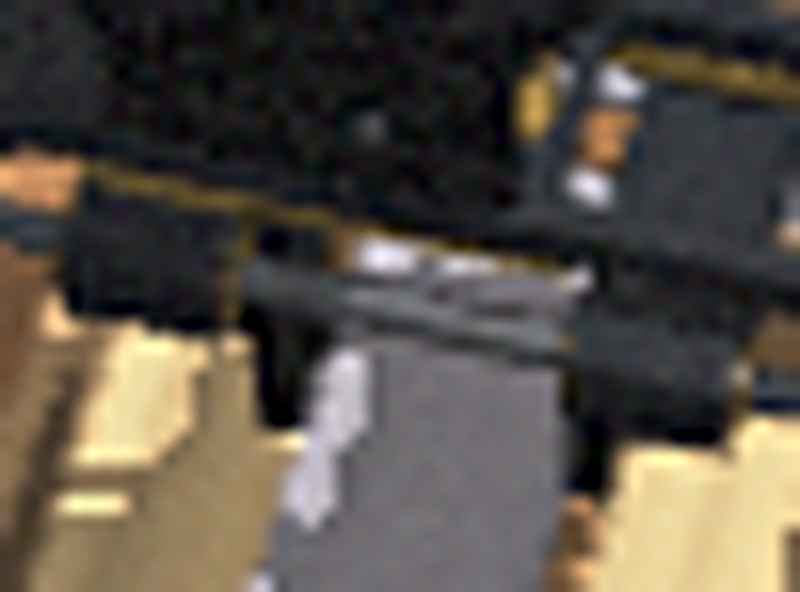

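```bash
python3 -m pendant '0 -0.5 0 -1.3 0;0 0 0 0 0;0 0 0 0 0'|egrep "ee_pos|force|width"; python3 - <<'E'
from h import *
print("notch end",w("top",*full((310,240),20,235,165),.092))
im=robot.read_camera("scene"); crop("scene",im,225,195,275,232,"q3.png")
im=robot.read_camera("top"); crop("top",im,235,165,275,190,"q4.png")
go(.5789,.0056,.08,-4.2)
E
```

```text
ee_pos: [0.5785, 0.0049, 0.0795]
wrist_force: [0.4, 0.2, -2.1]
gripper_width: 0.0465
notch end [0.54384304 0.00975247 0.092     ]
q3.png scale 16 origin 225 195
q4.png scale 20 origin 235 165
t 51.7 psi -4.24 tcp [578.5   4.9  79.5] | turn -0.001  shift x 0.3 y -0.5 z 0.7
```

View pics/q3.png

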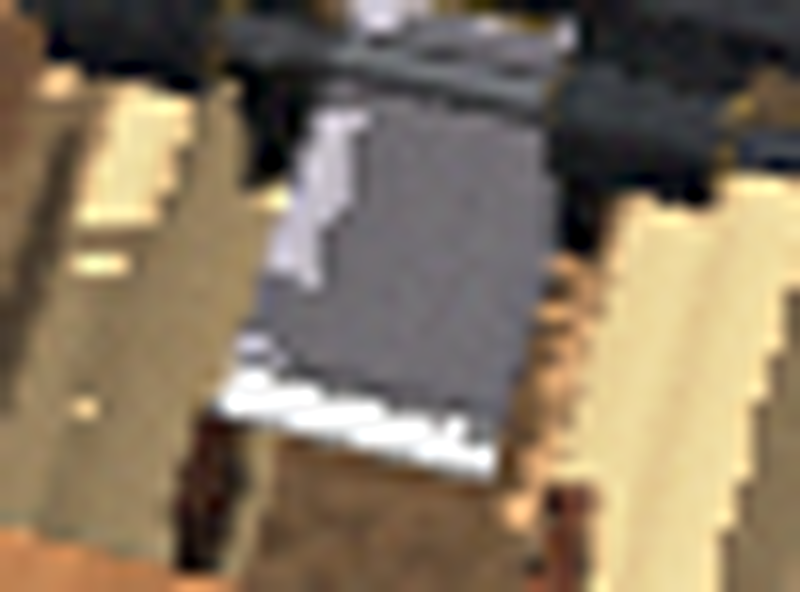

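View pics/q4.png

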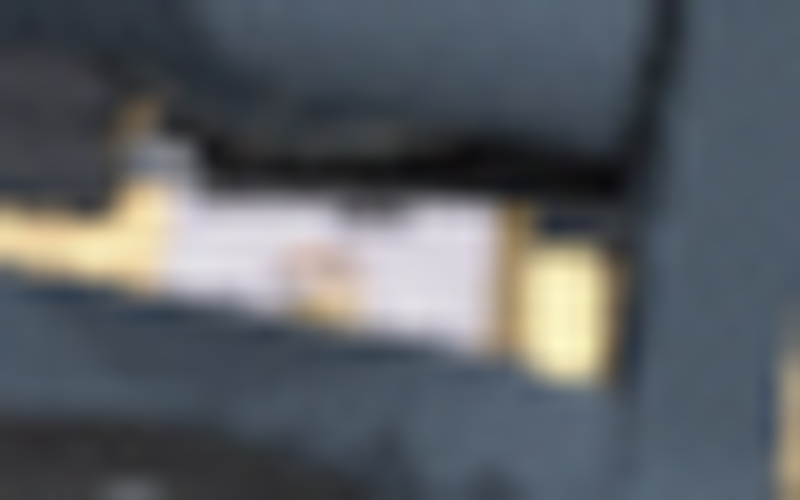

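```bash
python3 - <<'E'
from h import *
z=.0795+.007+.0012
a=w("scene",*full((216,412),16,225,195),z);b=w("scene",*full((494,474),16,225,195),z)
d=a-b;print(np.linalg.norm(d),"mid",(a+b)/2-[.5785,.0049,0],"yaw",np.degrees(np.arctan2(d[0],-d[1])))
print("notch end rel",w("top",*full((325,243),20,235,165),.0915)-[.5785,.0049,0])
E
```

```text
0.04934544075397896 mid [ 0.05479059 -0.0044363   0.0877    ] yaw -3.6994936752804057
notch end rel [-0.03508128  0.00265312  0.0915    ]
```

```bash
python3 -m pendant '0 -1.7 5 0.5 0;0 0 7 0 0;0 0 7 0 0;0 0 6 0 0;0 0 4 0 0;0 0 0 0 0'|egrep "ee_pos|width|force"; python3 -m pendant '0 0 2 0 0;0 0 2 0 0;0 0 2 0 0;0 0 2 0 0;0 0 2 0 0;0 0 0 0 0'|egrep "ee_pos|width|force";python3 -m pendant '0 0 2 0 0;0 0 2 0 0;0 0 2 0 0;0 0 0 0 0'|egrep "ee_pos|width|force"
```

```text
ee_pos: [0.5763, 0.0057, 0.0496]
wrist_force: [1.1, -0.3, -2.0]
gripper_width: 0.0466
ee_pos: [0.5766, 0.0056, 0.0402]
wrist_force: [0.2, -0.2, -2.2]
gripper_width: 0.0464
ee_pos: [0.5766, 0.0056, 0.0341]
wrist_force: [0.5, 0.0, -1.3]
gripper_width: 0.0468
```

Pin is in the notch. Cork top at 21 mm → expect contact near ee 0.0145.

```bash
python3 -m pendant '0 0 3 0 0;0 0 4 0 0;0 0 4 0 0;0 0 4 0 0;0 0 2 0 0;0 0 0 0 0'|egrep "ee_pos|width|force"; for i in 1 2 3 ; do python3 -m pendant '0 0 1 0 0;0 0 0 0 0'|egrep "ee_pos|force"; done
```

```text
ee_pos: [0.5765, 0.0056, 0.017]
wrist_force: [-0.0, -0.3, -1.9]
gripper_width: 0.0466
ee_pos: [0.5769, 0.0056, 0.0165]
wrist_force: [0.3, -0.0, -1.5]
ee_pos: [0.5768, 0.0056, 0.0155]
wrist_force: [1.0, 0.1, -2.7]
ee_pos: [0.577, 0.0056, 0.0146]
wrist_force: [0.2, 0.1, -0.8]
```

```bash
python3 -m pendant '0 0 0.3 0 0;62 0 0 0 0;62 0 0 0 0;62 0 0 0 0;62 0 -5 0 0;62 0 -15 0 0;62 0 -25 0 0;62 0 -30 0 0;62 0 -20 0 0;62 0 -10 0 0;62 0 0 0 0'|egrep "ee_pos|force|width"; python3 - <<'E'
from h import *
go(.4222,.3785,.06,-53.5)
E
```

```text
ee_pos: [0.578, 0.0054, 0.1214]
wrist_force: [0.2, 0.3, 0.1]
gripper_width: 0.0624
t 55.6 psi -4.22 tcp [578.    5.4 121.4] | turn 0.860  shift x -392.6 y 61.4 z 96.6
```

```bash
python3 -m pendant '75 0 0 0 0.14;75 0 0 0 0.14;75 0 0 0 0.14;75 0 0 0 0.14;75 0 0 0 0.14;75 -20 0 4 0.14;75 -35 0 8 0.02;75 -38 0 9 0;75 -38 0 9 0;75 -38 0 9 0;75 -38 0 9 0;75 -38 0 9 0;75 -38 0 9 0;75 -38 5 9 0;75 -38 10 9 0;75 -28 10 9 0;75 0 15 0 0;75 0 15 0 0;75 0 0 0 0'|egrep "ee_pos|force|width"; python3 - <<'E'
from h import *
go(.4222,.3785,0,-53.5)
im=robot.read_camera("scene"); crop("scene",im,205,160,305,235,"r1.png")
im=robot.read_camera("top"); crop("top",im,215,140,290,200,"r2.png"); crop("top",im,100,145,200,245,"r4.png")
E
```

```text
ee_pos: [0.4154, 0.3691, 0.0614]
wrist_force: [-0.1, -0.2, 0.0]
gripper_width: 0.075
t 57.5 psi -53.46 tcp [415.4 369.1  61.4] | turn 0.001  shift x -3.5 y 61.4 z 11.0
r1.png scale 8 origin 205 160
r2.png scale 10 origin 215 140
r4.png scale 6 origin 100 145
```

View pics/r1.png

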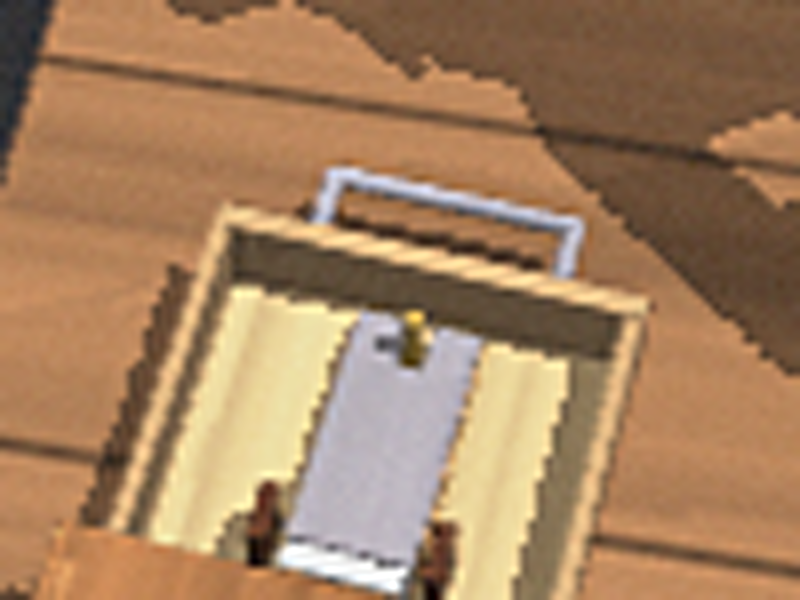

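View pics/r2.png

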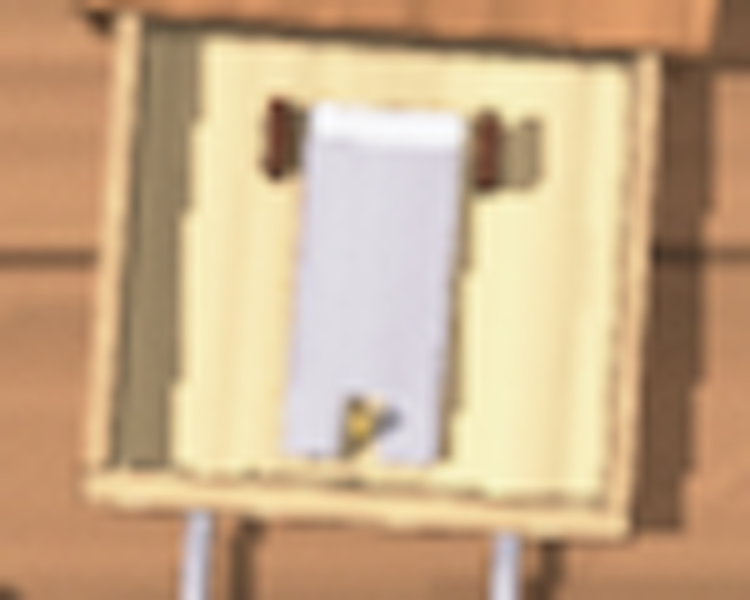

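View pics/r4.png

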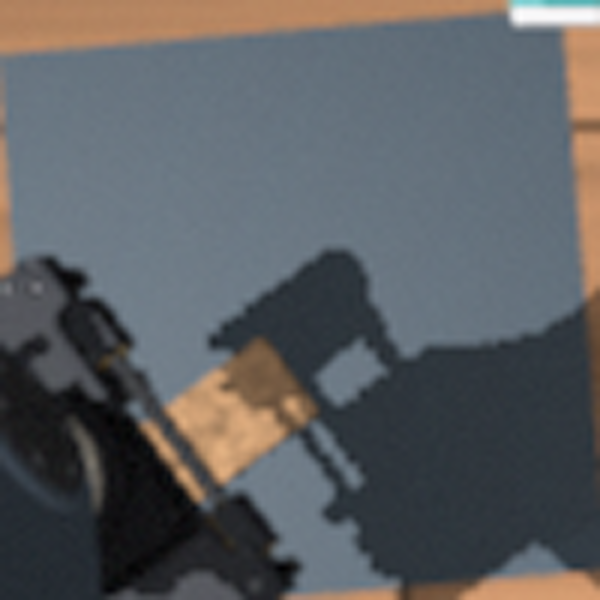

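```bash
python3 -m pendant '75 -3.5 10 10 0;75 0 14 0 0;75 0 12 0 0;75 0 10 0 0;75 0 8 0 0;75 0 4 0 0;75 0 0 0 0;75 0 0 0 0'|egrep "ee_pos|force|width"; python3 - <<'E'
from h import *
go(.4222,.3785,-.0065,-53.5)
E
```

```text
ee_pos: [0.424, 0.3789, 0.0063]
wrist_force: [0.0, -0.4, 0.1]
gripper_width: 0.075
t 58.4 psi -53.51 tcp [424.  378.9   6.3] | turn -0.000  shift x -0.7 y 12.8 z -1.7
```

```bash
python3 -m pendant '75 -0.7 3 -1.7 0;75 0 3 0 0;75 0 3 0 0;75 0 2 0 0;75 0 1.5 0 0;75 0 0 0 0'|egrep "ee_pos|force|width"; python3 -m pendant '40 0 0 0 0;40 0 0 0 0;40 0 0 0 0;40 0 0 0 0;0 0 0 0 0;0 0 0 0 0;0 0 0 0 0'|egrep "ee_pos|force|width"; python3 -m pendant '0 0 -3 0 0;0 0 -6 0 0;0 0 -10 0 0;0 0 -15 0 0;0 0 -20 0 0;0 0 -20 0 0;0 0 -20 0 0;0 0 -10 0 0;0 0 0 0 -0.06;0 0 0 0 -0.12;0 0 0 0 -0.12;0 0 0 0 -0.12;0 0 0 0 -0.12;0 0 0 0 -0.12;0 0 0 0 -0.12;0 0 0 0 -0.08;0 0 0 0 0'|egrep "ee_pos|force|width"; python3 - <<'E'
from h import *
go(.5757,.0060,.08,-4.2)
E
```

```text
ee_pos: [0.422, 0.3783, -0.0066]
wrist_force: [-0.4, 0.0, 1.1]
gripper_width: 0.0748
ee_pos: [0.4222, 0.3785, -0.0062]
wrist_force: [-0.6, 0.5, 0.9]
gripper_width: 0.0483
ee_pos: [0.422, 0.3783, 0.0981]
wrist_force: [0.3, -0.4, -0.3]
gripper_width: 0.0481
t 61.4 psi -4.24 tcp [422.  378.3  98.1] | turn -0.001  shift x 180.6 y 18.1 z -360.1
```

```bash
python3 -m pendant '0 6 0 -12 0;0 13 0 -25 0;0 17 0 -34 0;0 17 0 -34 0;0 17 0 -34 0;0 17 0 -34 0;0 17 0 -34 0;0 17 0 -34 0;0 17 0 -34 0;0 17 0 -34 0;0 14 4 -28 0;0 8 5 -16 0;0 3 5 -7 0;0 0 4 0 0;0 0 0 0 0;0 0 0 0 0;0 0 0 0 0'|egrep "ee_pos|force|width"; python3 - <<'E'
from h import *
go(.5757,.0060,.08,-4.2)
im=robot.read_camera("top"); crop("top",im,235,165,275,190,"u1.png")
im=robot.read_camera("scene"); crop("scene",im,225,190,275,227,"u2.png")
E
```

```text
ee_pos: [0.5746, 0.0074, 0.0798]
wrist_force: [-0.2, 0.4, -0.5]
gripper_width: 0.0483
t 63.1 psi -4.13 tcp [574.6   7.4  79.8] | turn 0.001  shift x 1.2 y -0.2 z -1.3
u1.png scale 20 origin 235 165
u2.png scale 16 origin 225 190
```

View pics/u1.png

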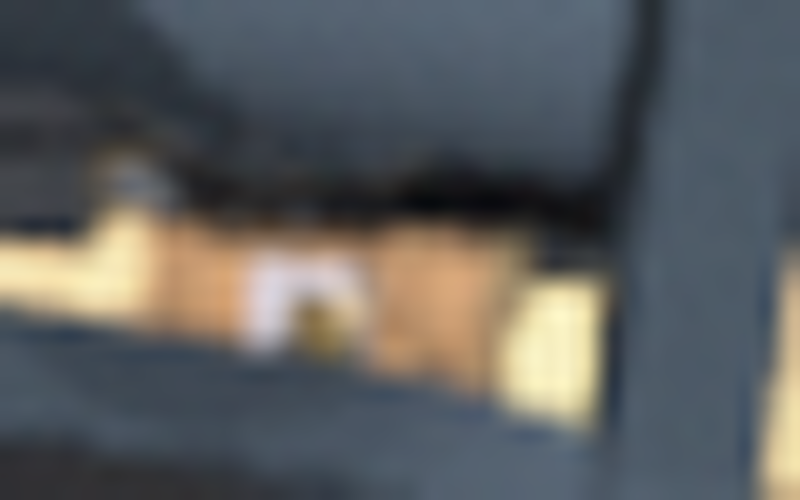

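View pics/u2.png

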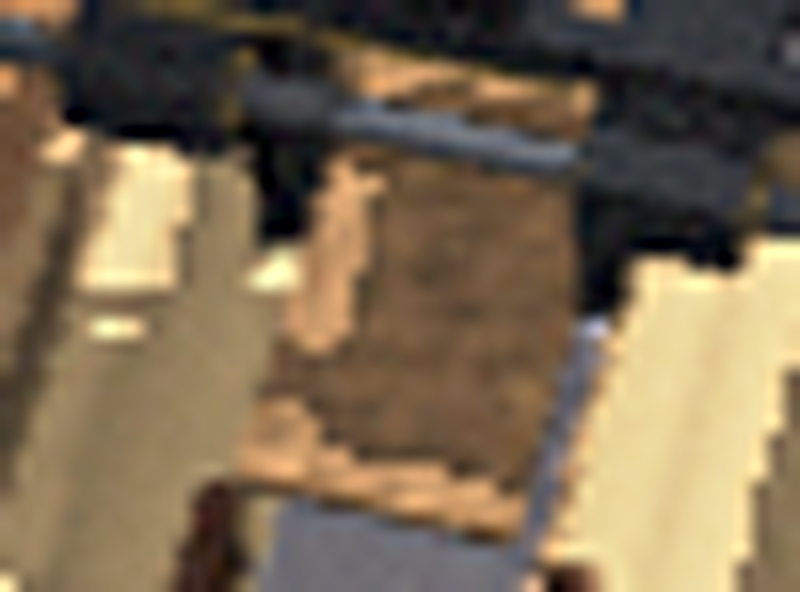

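```bash
python3 -m pendant '0 1.3 5 -1.6 0;0 0 7 0 0;0 0 7 0 0;0 0 6 0 0;0 0 4 0 0;0 0 0 0 0'|egrep "ee_pos|width|force"; python3 -c "
from h import *
go(.5758,.0056,.021,-4.2)"
```

```text
ee_pos: [0.5756, 0.0045, 0.0497]
wrist_force: [0.6, 0.5, 0.3]
gripper_width: 0.0482
t 63.8 psi -4.24 tcp [575.6   4.5  49.7] | turn -0.001  shift x 0.1 y 28.7 z 1.2
```

Expected contact near ee 0.019 (blade top at 26 mm).

```bash
python3 -m pendant '0 0 2 1.2 0;0 0 4 0 0;0 0 4 0 0;0 0 4 0 0;0 0 0 0 0'|egrep "ee_pos|width|force"; python3 -m pendant '0 0 4 0 0;0 0 4 0 0;0 0 4 0 0;0 0 2 0 0;0 0 0 0 0'|egrep "ee_pos|width|force"; for i in 1 2 3 ; do python3 -m pendant '0 0 0.7 0 0;0 0 0 0 0'|egrep "ee_pos|force"; done
```

```text
ee_pos: [0.5758, 0.0057, 0.0361]
wrist_force: [0.2, 0.0, -0.4]
gripper_width: 0.0487
ee_pos: [0.576, 0.0057, 0.0222]
wrist_force: [0.8, 0.5, -0.8]
gripper_width: 0.0483
ee_pos: [0.5764, 0.0056, 0.022]
wrist_force: [-0.6, 0.2, -0.5]
ee_pos: [0.5764, 0.0056, 0.0213]
wrist_force: [-0.5, -0.0, 0.8]
ee_pos: [0.5763, 0.0056, 0.0205]
wrist_force: [-0.2, -0.2, -0.1]
```

```bash
python3 -m pendant '0 0 0.7 0 0;0 0 0 0 0'|egrep "ee_pos|force";  python3 -m pendant '0 0 0.5 0 0;0 0 0 0 0'|egrep "ee_pos|force"
```

```text
ee_pos: [0.5763, 0.0056, 0.0198]
wrist_force: [0.6, -0.1, -0.1]
ee_pos: [0.5763, 0.0056, 0.0197]
wrist_force: [-0.9, 0.9, 2.6]
```

```bash
python3 -m pendant '62 0 0 0 0;62 0 0 0 0;62 0 0 0 0;62 0 -5 0 0;62 0 -15 0 0;62 0 -25 0 0;62 0 -30 0 0;62 0 -20 0 0;40 0 -10 0 0;0 -40 0 30 0;0 -40 0 40 0;0 -40 0 40 0;0 -40 0 40 0;0 -20 0 40 0;0 0 0 0 0'|egrep "ee_pos|force|width"; python3 - <<'E'
from h import *
go(.4866,.0113,.08,-4.2)
im=robot.read_camera("scene"); crop("scene",im,205,160,305,235,"v1.png"); cv2.imwrite("pics/v3.png",cv2.resize(im[:,:,::-1],(800,600)))
im=robot.read_camera("top"); crop("top",im,215,140,290,200,"v2.png")
E
```

```text
ee_pos: [0.4196, 0.197, 0.1246]
wrist_force: [-0.2, -0.7, -0.5]
gripper_width: 0.0141
t 67.3 psi -3.87 tcp [419.6 197.  124.6] | turn 0.006  shift x 80.4 y 44.6 z -180.3
v1.png scale 8 origin 205 160
v2.png scale 10 origin 215 140
```

View pics/v1.png

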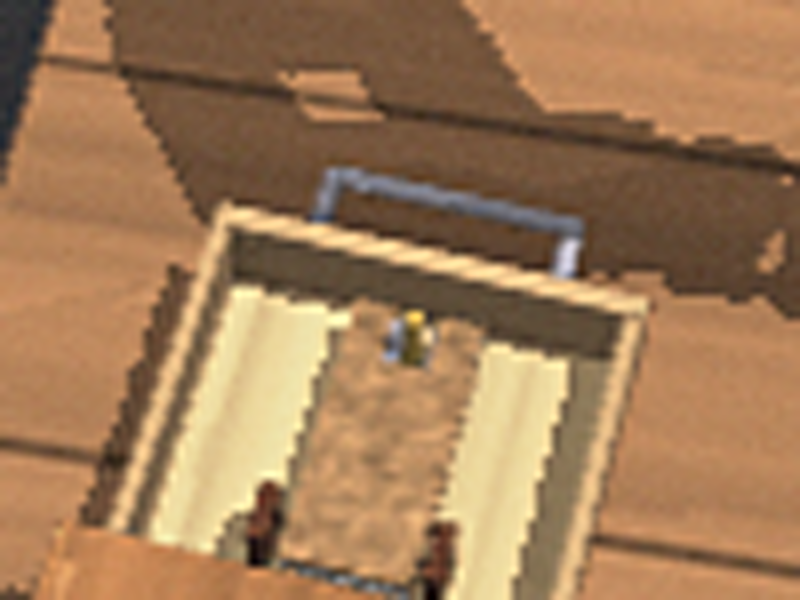

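View pics/v2.png

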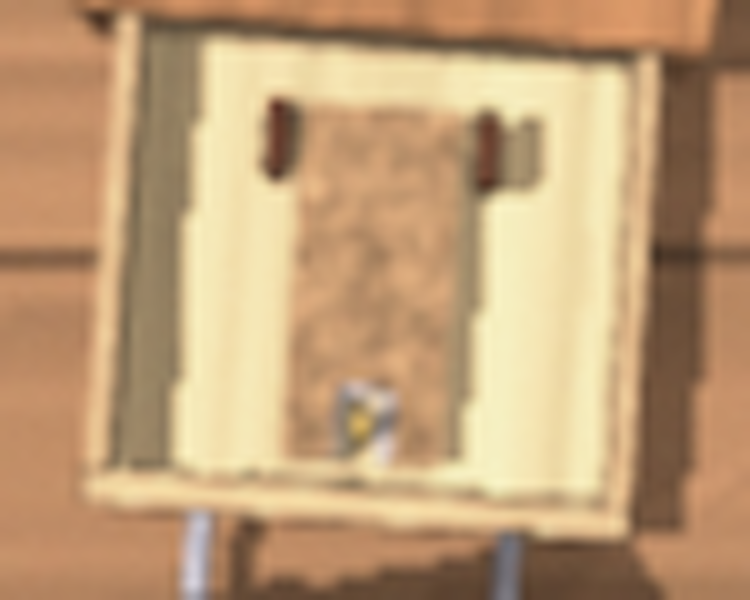

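View pics/v3.png

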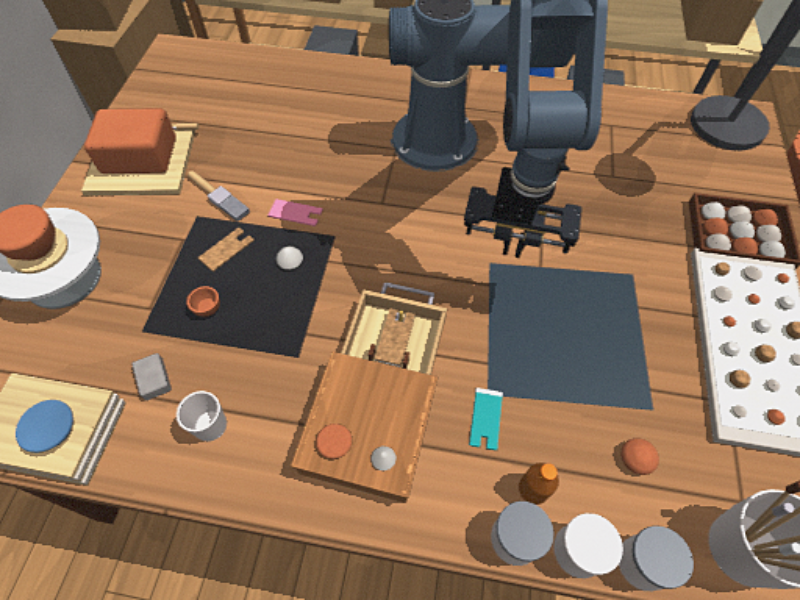

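```bash
python3 -m pendant '0 14 0 -30 0.006;0 16 0 -36 0;0 16 0 -36 0;0 16 0 -36 0;0 12 0 -26 0;0 6 0 -12 0;0 0 0 -4 0;0 0 0 0 0;0 0 0 0 0'|egrep "ee_pos|force|width"; python3 - <<'E'
from h import *
go(.4866,.0113,.006,-4.2)
E
```

```text
ee_pos: [0.4883, 0.0086, 0.1242]
wrist_force: [-0.2, -0.1, 0.5]
gripper_width: 0.0007
t 68.3 psi -4.54 tcp [488.3   8.6 124.2] | turn -0.006  shift x -1.9 y 118.2 z 2.5
```

```bash
python3 -m pendant '0 -2 20 2.5 -0.006;0 0 25 0 0;0 0 20 0 0;0 0 10 0 0;0 0 0 0 0;0 0 10 0 0;0 0 8 0 0;0 0 8 0 0;0 0 8 0 0;0 0 5 0 0;0 0 4 0 0;0 0 0 0 0'|egrep "ee_pos|force|width"; python3 -m pendant '0 3 0 0 0;0 3 0 0 0;0 3 0 0 0;0 3 0 0 0;0 3 0 0 0'|egrep "ee_pos|force|width"
```

```text
ee_pos: [0.4871, 0.0104, 0.0058]
wrist_force: [-0.3, -1.3, -0.3]
gripper_width: 0.0004
ee_pos: [0.5023, 0.0093, 0.0064]
wrist_force: [-2.2, -0.7, -0.1]
gripper_width: 0.0003
```

```bash
python3 -m pendant '0 5 0 0 0;0 7 0 0 0;0 8 0 0 0;0 8 0 0 0;0 8 0 0 0;0 8 0 0 0;0 8 0 0 0;0 8 0 0 0;0 8 0 0 0;0 8 0 0 0;0 8 0 0 0;0 8 0 0 0;0 8 0 0 0;0 8 0 0 0;0 7 0 0 0;0 5 0 0 0;0 3 0 0 0'|egrep "ee_pos|force"; for i in 1 2 3 4; do python3 -m pendant '0 2 0 0 0;0 1 0 0 0'|egrep "ee_pos|force"; done
```

```text
ee_pos: [0.6259, 0.0002, 0.0064]
wrist_force: [-2.4, -0.8, 0.9]
ee_pos: [0.6282, 0.0, 0.0064]
wrist_force: [-2.0, -0.3, 0.4]
ee_pos: [0.6311, -0.0002, 0.0064]
wrist_force: [-1.0, -1.3, -1.0]
ee_pos: [0.6343, -0.0004, 0.0064]
wrist_force: [-1.1, -1.4, 0.2]
ee_pos: [0.6373, -0.0006, 0.0064]
wrist_force: [-1.2, -0.4, -0.5]
```

```bash
for i in 1 2 3 4; do python3 -m pendant '0 1.5 0 0 0;0 1 0 0 0'|egrep "ee_pos|force"; done
```

```text
ee_pos: [0.6397, -0.0008, 0.0064]
wrist_force: [-2.7, -1.2, 0.8]
ee_pos: [0.6395, -0.0008, 0.0064]
wrist_force: [-8.5, -0.4, 5.3]
ee_pos: [0.6393, -0.0007, 0.0064]
wrist_force: [-13.8, -1.0, 9.4]
ee_pos: [0.639, -0.0007, 0.0064]
wrist_force: [-17.4, -1.3, 14.5]
```

```bash
python3 -m pendant '0 -4 0 0 0;0 -2 0 0 0;0 0 -5 0 0;0 0 -20 0 0;0 0 -30 0 0;0 0 -30 0 0;0 0 -30 0 0;0 -40 -10 10 0;0 -40 0 30 0;0 -40 0 40 0;0 -40 0 40 0;0 -40 0 40 0;0 -20 0 40 0;0 0 0 0 0'|egrep "ee_pos|force"; python3 - <<'E'
from h import *
im=robot.read_camera("scene"); crop("scene",im,205,200,285,260,"x1.png")
im=robot.read_camera("top"); crop("top",im,215,65,300,165,"x2.png")
E
```

```text
ee_pos: [0.448, 0.2043, 0.1323]
wrist_force: [0.8, -0.5, 0.1]
x1.png scale 10 origin 205 200
x2.png scale 6 origin 215 65
```

View pics/x1.png

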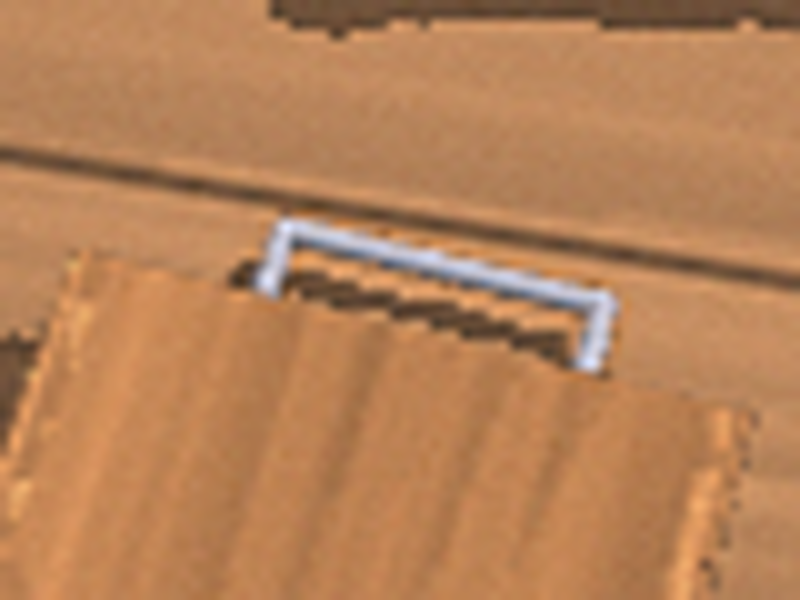

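View pics/x2.png

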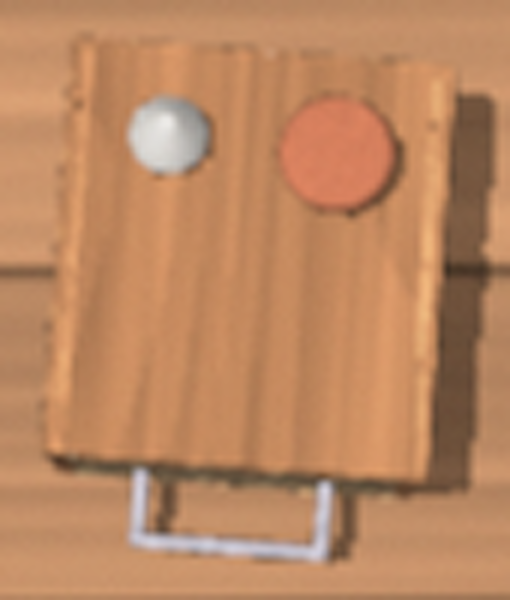

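```bash
python3 - <<'E'
from h import *
S=lambda p:w("scene",*full(p,10,205,200),.028)
a,b=S((287,228)),S((608,297)); m=(a+b)/2; print("scene handle",a,b,m)
o=np.array([.46597,.01494,.028]); print("travel",np.linalg.norm(m-o))
T=lambda p:w("top",*full(p,6,215,65),.028)
c=(T((133,542))+T((325,553)))/2; print("top",c)
p0=(T((133,552))+T((322,565)))/2; print("shift since start",c-p0)
E
```

```text
scene handle [ 0.61118572 -0.04495745  0.028     ] [0.61648609 0.05136408 0.028     ] [0.61383591 0.00320332 0.028     ]
travel 0.14833096628728318
top [0.61266884 0.00139232 0.028     ]
shift since start [ 0.00573823 -0.00082164  0.        ]
```

```bash
python3 - <<'E'
from h import *
go(.585,.0035,.06,-4.2)
E
```

```text
t 74.8 psi -4.05 tcp [451.1 201.3 132.3] | turn 0.003  shift x 148.0 y 72.3 z -187.4
```

```bash
python3 -m pendant '0 20 0 -25 0;0 30 0 -38 0;0 30 0 -38 0;0 30 0 -38 0;0 25 0 -30 0;0 13 5 -18 0;0 0 15 0 0;0 0 15 0 0;0 0 15 0 0;0 0 15 0 0;0 0 0 0 0'|egrep "ee_pos|force"; python3 - <<'E'
from h import *
go(.585,.0035,.012,-4.2)
E
```

```text
ee_pos: [0.5816, 0.0021, 0.0643]
wrist_force: [-0.4, -0.3, -0.6]
t 75.9 psi -4.28 tcp [581.6   2.1  64.3] | turn -0.001  shift x 3.3 y 52.3 z 1.6
```

```bash
python3 -m pendant '0 2 15 1.5 0;0 0 15 0 0;0 0 12 0 0;0 0 8 0 0;0 0 2 0 0;0 0 0 0 0'|egrep "ee_pos|force"; for i in 1 2 3 4 5 6 7 8; do python3 -m pendant '0 2 0 0 0;0 0.5 0 0 0'|egrep "ee_pos|force"; done
```

```text
ee_pos: [0.585, 0.0038, 0.0139]
wrist_force: [0.4, -0.6, 0.4]
ee_pos: [0.5886, 0.0034, 0.015]
wrist_force: [0.4, 0.8, -0.1]
ee_pos: [0.5908, 0.0032, 0.0148]
wrist_force: [-0.3, 1.0, -0.5]
ee_pos: [0.5931, 0.0031, 0.0145]
wrist_force: [-0.4, 0.1, 0.4]
ee_pos: [0.5955, 0.0029, 0.0144]
wrist_force: [0.4, -0.7, 0.0]
ee_pos: [0.598, 0.0028, 0.0144]
wrist_force: [0.5, -0.6, -0.0]
ee_pos: [0.6, 0.0027, 0.0143]
wrist_force: [-0.5, 0.4, 0.6]
ee_pos: [0.6002, 0.0027, 0.0142]
wrist_force: [-4.8, -0.8, 4.5]
ee_pos: [0.6003, 0.0027, 0.0141]
wrist_force: [-8.9, -0.8, 8.3]
```

```bash
python3 -m pendant '0 1 0 0 0;0 1 0 0 0;0 0 0 0 0'|egrep "ee_pos|force"; python3 -m pendant '0 -5 0 0 0;0 -15 0 0 0;0 -15 -20 0 0;0 -20 -30 0 0;0 -30 -30 0 0;0 -40 -30 20 0;0 -20 0 40 0;0 0 0 40 0;0 0 0 40 0;0 0 0 0 0'|egrep "ee_pos|force"; python3 - <<'E'
from h import *
im=robot.read_camera("scene"); cv2.imwrite("pics/y1.png",cv2.resize(im[:,:,::-1],(800,600)))
im=robot.read_camera("top"); crop("top",im,215,115,300,165,"y2.png")
E
```

```text
ee_pos: [0.6003, 0.0028, 0.014]
wrist_force: [-12.6, -1.7, 10.1]
ee_pos: [0.4772, 0.1548, 0.123]
wrist_force: [-0.3, -0.9, -0.4]
y2.png scale 9 origin 215 115
```

View pics/y1.png

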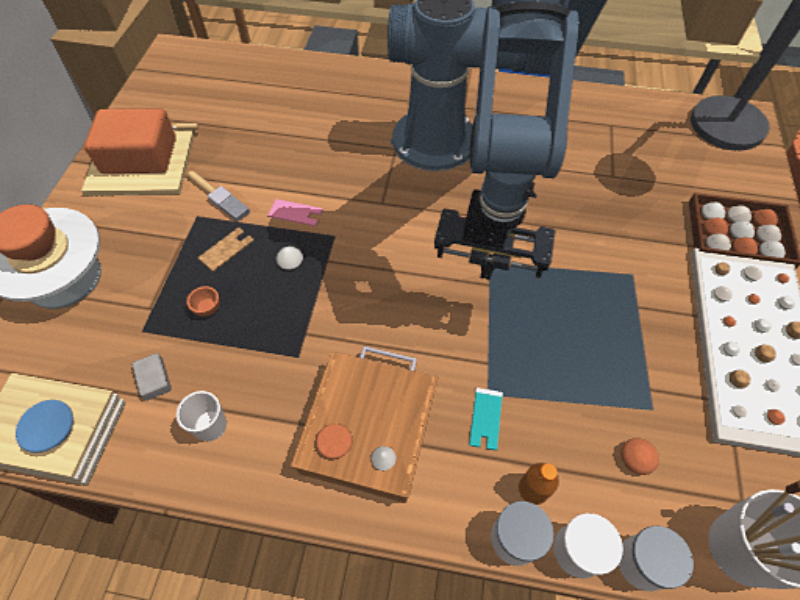

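View pics/y2.png

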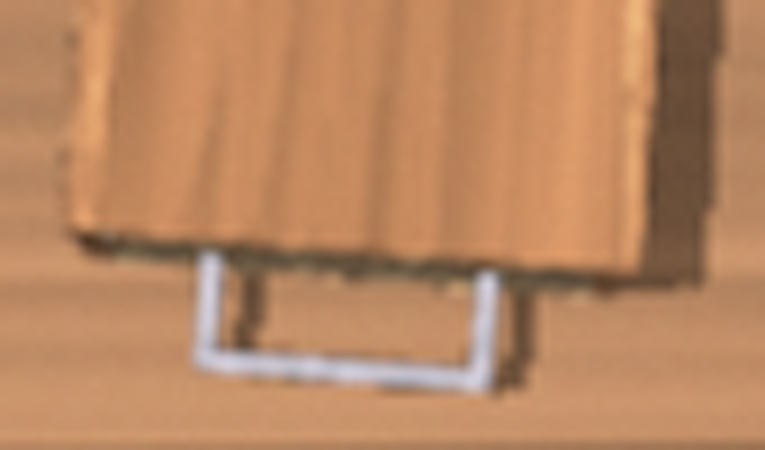

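```bash
python3 -c "
from bench import robot
print(robot.sign_off())"
```

```text
the job is handed in; nothing more can be done
None
```

The job is done and handed in: both blades on the bench (two, no third seen) are in the drawer and the drawer is shut. The pile is blade, cork, blade, cork, with every notch over the pin. The third cork sheet is left over on the black mat.

- **Placing:** each blade met the layer below at the height expected. The camera views after each piece showed it lying flat and square, with the pin in its notch. The cork notches looked about 1–2 mm off centre on the pin, well within their slack.
- **Drawer:** it met a hard stop in two separate pushes, with the second showing no further travel, and the last picture shows the front flush with the chest. The measured travel disagreed slightly, about 147–148 mm against the nominal 150 mm. I put that down to the finger width and camera error.
- **Left alone:** the pot, the shell and the pink and turquoise look-alikes look as they did at the start.
- **Disagreement:** the fingertips were about 9.5 mm above the TCP reading, not 14 mm below it as stated. Because of this the first pull passed over the handle without touching it. I found the true height by touching the bench lightly (about 5 N) and worked from that.
- **Forces and time:** the highest wrist force I saw was about 23 N. The run took about 79 s.

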